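# Shut up the balcony before a rainy trip: pin the shoe cupboard and upturn the pots

### The arm

A 6-joint arm with a two-finger parallel gripper is mounted at the origin on the work surface. World frame = base frame: x ahead of the robot, y to its left, z up, the work surface at z = 0. Lengths are in m, angles in rad, forces in N, time in s.
With the tool pointing down it reaches from about 0.4 to 0.925 m from the base axis. Payload 3.4 kg.
Tool frame: the origin (TCP) lies between the finger pads; the fingertips stand 22 mm ahead of it and the grasp point (between the pads) lies 3 mm ahead of it; z points along the fingers, y is the line along which they close (so a half turn about z gives the same grasp; the last joint's range is limited). The gripper opens to 85 mm and grips with 20 to 120 N. Pads are 22 mm wide; open, the fingers measure 114 mm over their backs; the gripper's body (76 mm by 85 mm) begins 54 mm behind the grasp point. The pads swing forward as they close: fully open they stand 13 mm farther back than shut.
Start: joints at [-1.282, 0.307, 1.506, -0, 1.328, -0.073], TCP at [0.204, -0.538, 0.253] pointing down, gripper open.
Joint ranges: [-3.12, 3.12], [-1.05, 2.28], [0.14, 2.33], [-1.42, 4.57], [0.1, 2.73], [-2.68, 2.68]. Speed limits (rad/s): [2.57, 2.57, 3.14, 3.14, 3.14, 3.14].

### API

Orientations are given as a rotation vector (axis times angle).
In Python, from cell import r gives the robot as it stands.
- The arm moves only by the shell command python3 steer.py [FORCE], which reads ROWS from standard input. ROWS is a JSON list of rows, 1 to 10 of them, each written [[rx, ry, rz], [dx, dy, dz], opening]: a rotation vector rx, ry, rz in normalised numbers (1 is pi/2 rad), then dx, dy, dz in normalised numbers (1 is 750 mm), then the finger opening in m; each row is the pose to reach, as a shift and turn from the pose commanded when the command began, along the tool's axes at that moment; what a row does not reach only later rows make up. A row lasts 1/8 s, in which the tool goes at most 0.0625 m and 0.188 rad, less where a joint would pass 70% of its speed; a pose out of reach is approached as far as the arm can. The fingers move at their own pace and stop on an object; FORCE is the grip in N (left out, the last holds). Time passes only in rows, so rows that do not move let the fingers close. It prints the time, the measured TCP pose, the force, the opening and the grip force at its end. Input that does not fit is refused with a message, and nothing moves.
- r.get_state(): the state, without advancing time (a new reading comes with each control period).
- r.capture(name): name is "scene" or "top" or "wrist"; returns the picture (400x640x3 uint8, blue, green, red); there is no depth.
- r.camera_model(name): a dict with "fx", "fy", "cx", "cy" (pixels), "dist" ([k1, k2, p1, p2, k3] as OpenCV has them; the pictures are not rectified), "R" (3x3) and "t" (3): a world point X has camera coordinates R X + t. Camera axes: x right, y down, z forward; pixel columns grow to the right and rows downward; lengths in m; the calibration is good to about 2 mm. A picture is of the moment at which its call begins: read the wrist's pose just before it. camera_model takes no time and is no camera call; for the wrist camera it gives the pose at the moment of the call.
- r.finish_job(): hands the job in; it is judged then, once.
The state is a dict: "clock": time; "joint_pos": joint angles; "qd": joint speeds; "tau": joint torques, N m; "position": TCP position; "ee_rot": TCP orientation; "force": force on the tool from outside, world axes, zero at the start; "moment": the same for the moment, N m; "width": finger opening in m; "finger_force": force on a finger pad.
Only numpy, scipy, OpenCV 4.12 (cv2) and the standard library are available. Lean on these libraries where they do the work, as an engineer would, in place of code of your own. Each camera call takes 0.05 s, during which the arm holds its last target. There are 200 camera calls.

### The job

We are going away: push the shoe cupboard's mesh door fully shut, take the linchpin from its holder and put it fully home in the hole of the latch bar in front of the door, then swing its sprung ring over the bar's end and right down around the pin's tip so that it snaps locked. So that no rainwater stands for mosquitoes, also turn every open square pot upside down, standing flat on its rim on the shelf (one to three are there, before or after as you like). Leave the dustpan, spray bottle and scraper where they are.

Things in the scene. Friction and masses are not known exactly. Their poses are not given: they have to be found in the camera images.
- cupboard: Fixed white shoe cupboard, 260 deep (x) x 280 wide (y) x 240 mm high; origin at the centre of its underside; own -x is the front, facing the robot (yaw up to 0.12). Its latch bar passes through the hasp at the door's free edge.
- latch_hole (a point): Centre of the top mouth of the vertical through hole in the latch bar: 13 mm diameter, 2 mm chamfer, bar 25 mm deep there. It lies 45 mm in front of the shut door's outer face and 20 mm from the bar's free end, 200 mm above the shelf. Axes as the cupboard's: -x points along the bar to its free end, z up.
- door (a joint): Opening angle of the mesh door, rad: 0 shut, starts 0.3 to 0.7. The door swings out toward the robot about its left (own +y) edge and stays where it is left (friction 0.08 N m at the hinge, 0.5 kg). Nothing springs or latches it shut.
- door_hinge (a point): Foot of the door's hinge axis, 12 mm above the shelf, mid-thickness. Turns with the door: the leaf runs 240 mm along this frame's own -y, 14 mm thick (outer face at own x = -7 mm; the mesh between the frame bars lies within 3 mm of the middle plane), 220 mm high. Frame: 50 mm wide bar at the free edge, 20 mm high top rail.
- holder: Fixed grey plastic block, 60 x 60 x 50 mm high, with a 16 mm wide, 45 mm deep vertical hole in the middle of its top in which the linchpin stands at the start. Origin at the centre of its underside.
- linchpin: Loose steel linchpin, 0.12 kg, standing upright in the holder. Origin: centre of the collar's underside, z up along the pin. Shank 10 mm diameter, 40 mm long below the collar, tapered tip; collar 20 mm diameter, 5 mm thick. Fully home when the collar sits on the bar. The ring swings toward the pin's own -x: this must point to the bar's free end.
- latch_end (a point): Middle of the end face of the latch bar: a fixed level square aluminium bar, 25 x 25 mm, that sticks out of the cupboard's front near its right edge (95 mm right of the middle) toward the robot, ending 65 mm in front of the shut door's outer face.
- pin_head (a point): Centre of the linchpin's head block above the collar, 15 mm above the pin's origin; block 14 mm (pin's x) x 16 mm (y) x 20 mm high (5 to 25 mm above the origin). The ring pivots on the head's y sides 10 mm above the origin, so the head is best gripped across its x faces, with the open ring standing between the fingers.
- ring (a joint): Angle of the sprung ring, rad: 0 open (standing straight up above the head), 1.57 pointing along the pin's own -x, 3.14 locked (straight down around the bar, its end just below the pin's tip). The over-centre spring (0.02 to 0.03 N m, some 0.5 N at the ring's end) pulls it back to 0 below 1.4 rad and on to 3.14 beyond.
- ring_end (a point): Middle of the far bar of the ring, 56 mm from its pivot axis. The ring is a rounded loop of 5 mm steel wire lying in a plane through the pivot axis, 42 mm wide between wire centres; the far bar is straight for 20 mm along the pin's y. It turns with the ring.
- pot1: Loose square brown plastic plant pot, empty, open on top, 64 x 64 x 60 mm high, straight walls and bottom 4 mm thick, about 60 g (varies). Origin at the centre of the outside of its bottom; z points toward the mouth, x and y are square to the walls. Starts mouth-up on the shelf. May be absent.
- pot2: Loose square brown plastic plant pot, empty, open on top, 64 x 64 x 60 mm high, straight walls and bottom 4 mm thick, about 60 g (varies). Origin at the centre of the outside of its bottom; z points toward the mouth, x and y are square to the walls. Starts mouth-up on the shelf. May be absent.
- pot3: Loose square brown plastic plant pot, empty, open on top, 64 x 64 x 60 mm high, straight walls and bottom 4 mm thick, about 60 g (varies). Origin at the centre of the outside of its bottom; z points toward the mouth, x and y are square to the walls. Starts mouth-up on the shelf. May be absent.
- dustpan: Bystander: red plastic dustpan, tray 200 x 180 x 50 mm with a 110 mm handle beyond its back (+x); origin at the middle of the front lip. Leave it.
- spray_bottle: Bystander: clear spray bottle with a white trigger head, 72 mm diameter, 210 mm high; origin at the centre of its underside. Leave it.
- scraper: Bystander: orange scraper lying flat, 210 mm long (x), blade 100 mm wide at +x, 16 mm high; origin on the shelf near its middle. Leave it.

How it is judged:
By the outcome, as a careful person would: the job done as asked, in the order asked, and still so for the second after the job is handed in, with the robot touching nothing.
Of pot1, pot2, pot3 only 1 to 3 are there at a start; the rules pass over those that are not, and their reading is None.
At some moment in a run one of pot1, pot2, pot3 may be knocked a few centimetres aside while the robot is not near it.
It also fails if it takes over 210 s, if anything falls off the work surface, if the arm or the gripper's body presses on something with over 40 N, if the wrist force passes 120 N, or if a joint passes its speed limit or range.

## Working session

There is one attempt and no reset: what is moved stays moved. The work goes in short steps, Python scripts to look and compute and a shell command to move; the robot and the scene stay as the last step left them, time stands still between calls to the robot, and variables do not carry over. Pictures are saved under pics/ and viewed, at most 16 in all, crops included, and the job is handed in when it is done.

```bash
ls; mkdir -p pics; python3 - <<'E'
from cell import r
import cv2,numpy as np
for n in("scene","top"):
    im=r.capture(n); cv2.imwrite(f"pics/{n}0.png",im)
    m=r.camera_model(n); print(n,m["fx"],m["cx"],m["cy"],np.round(m["dist"],3),np.round(m["R"],3).tolist(),np.round(m["t"],3))
s=r.get_state();print({k:np.round(v,3) for k,v in s.items()})
E
```

```text
cell.py
pics
steer.py
scene 515.9305891223873 318.48519822192907 201.6226898632183 [-0.011  0.     0.     0.     0.   ] [[-0.74, 0.672, 0.01], [0.576, 0.642, -0.506], [-0.346, -0.369, -0.862]] [ 0.441 -0.242  1.974]
top 395.9933996536036 315.5370785158323 197.2371352121126 [-0.078  0.     0.     0.     0.   ] [[0.005, -1.0, -0.004], [-0.996, -0.005, -0.093], [0.092, 0.004, -0.996]] [-0.03   0.593  1.307]
{'clock': np.float64(0.1), 'joint_pos': array([-1.281,  0.307,  1.508,  0.   ,  1.328, -0.074]), 'qd': array([ 0.   , -0.001, -0.006,  0.   , -0.001,  0.001]), 'tau': array([ 0.0000e+00, -4.5853e+01, -2.5261e+01, -0.0000e+00,  6.0000e-03,
       -0.0000e+00]), 'position': array([ 0.204, -0.537,  0.252]), 'ee_rot': array([-3.088, -0.566,  0.   ]), 'force': array([-0.636,  0.3  ,  0.267]), 'moment': array([ 0.018,  0.017, -0.003]), 'finger_force': np.float64(0.0), 'width': np.float64(0.085)}
```

View pics/scene0.png

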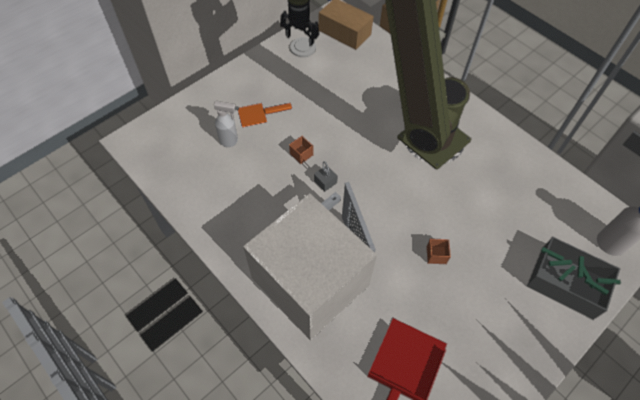

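View pics/top0.png

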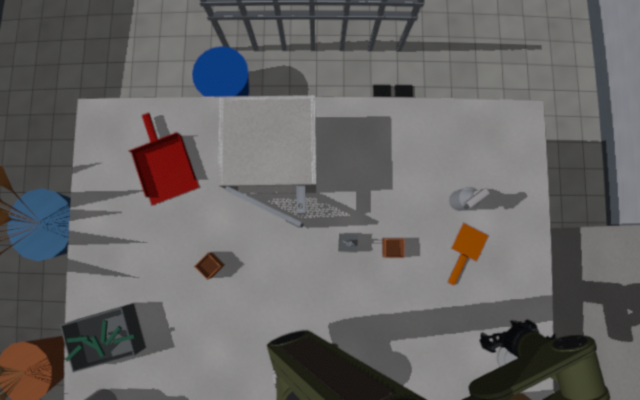

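Top view: two pots at (394,247) and (209,265), the holder with its pin at (349,240), and the ring around (375,242). The cupboard's front edge is near row 185, the door's free edge at (302,222), and the latch bar at about (300,195). I'll set up helpers and get coarse positions.

```bash
cat > h.py <<'E'
from cell import r
import cv2,numpy as np
from scipy.spatial.transform import Rotation as Ro
def ray(m,uv):
    K=np.array([[m["fx"],0,m["cx"]],[0,m["fy"],m["cy"]],[0,0,1]])
    p=cv2.undistortPoints(np.array(uv,float).reshape(-1,1,2),K,np.array(m["dist"]))[:,0]
    R=np.array(m["R"]);t=np.array(m["t"])
    d=np.c_[p,np.ones(len(p))]@R; return -R.T@t,d/np.linalg.norm(d,axis=1)[:,None]
def plane(m,uv,z):
    c,d=ray(m,uv); return c+d*((z-c[2])/d[:,2])[:,None]
def proj(m,X):
    K=np.array([[m["fx"],0,m["cx"]],[0,m["fy"],m["cy"]],[0,0,1]])
    return cv2.projectPoints(np.array(X,float).reshape(-1,3),cv2.Rodrigues(np.array(m["R"]))[0],np.array(m["t"]),K,np.array(m["dist"]))[0][:,0]
def tri(ms,uvs):
    A=np.zeros((3,3));b=np.zeros(3)
    for m,uv in zip(ms,uvs):
        c,d=ray(m,[uv]);P=np.eye(3)-np.outer(d[0],d[0]);A+=P;b+=P@c
    X=np.linalg.solve(A,b); return X,[np.round(proj(m,X)[0]-uv,1).tolist() for m,uv in zip(ms,uvs)]
def shot(n,f):
    m=r.camera_model(n);im=r.capture(n);cv2.imwrite(f"pics/{f}.png",im);np.save(f"pics/{f}.npy",m,allow_pickle=True);return im,m
def load(f): return cv2.imread(f"pics/{f}.png"),np.load(f"pics/{f}.npy",allow_pickle=True).item()
def T(): s=r.get_state();return np.array(s["position"]),Ro.from_rotvec(s["ee_rot"])
def rel(pos,R=None):  # shift (tool axes) & rotvec to a target
    p,Q=T(); print("shift",np.round(Q.inv().apply(np.array(pos)-p),4), "" if R is None else np.round((Q.inv()*R).as_rotvec(),3))
def down(yaw): # tool down with tool y axis at world angle yaw
    y=np.array([np.cos(yaw),np.sin(yaw),0]);z=np.array([0,0,-1.]);return Ro.from_matrix(np.c_[np.cross(y,z),y,z])
E
python3 - <<'E'
from h import *
m=r.camera_model("top")
print("pots",plane(m,[(394,247),(209,265)],.06).round(3).tolist())
print("holder",plane(m,[(355,242)],.05).round(3).tolist())
print("cup",plane(m,[(220,97),(315,96),(316,185),(220,184)],.24).round(3).tolist())
print("doorfree",plane(m,[(302,222)],.232).round(3).tolist())
print("bottle,scr",plane(m,[(462,200),(468,240)],.0).round(3).tolist())
w=r.camera_model("wrist");p,Q=T();R=np.array(w["R"]);c=-R.T@w["t"]
print("cam in tool",Q.inv().apply(c-p).round(3),"axes",(Q.as_matrix().T@R.T).round(3).tolist(),w["fx"],w["cx"],w["cy"],np.round(w["dist"],3))
print(Q.as_matrix().round(2).tolist())
E
```

```text
pots [[0.428, -0.284, 0.06], [0.366, 0.319, 0.06]]
holder [[0.444, -0.158, 0.05]]
cup [[0.867, 0.253, 0.24], [0.869, -0.025, 0.24], [0.608, -0.029, 0.24], [0.61, 0.245, 0.24]]
doorfree [[0.503, 0.01, 0.232]]
bottle,scr [[0.588, -0.535, 0.0], [0.45, -0.553, 0.0]]
cam in tool [ 0.067 -0.001 -0.121] axes [[0.0, -0.964, -0.265], [1.0, -0.0, 0.0], [-0.0, -0.265, 0.964]] 321.33141310247623 328.00384717867405 203.55934065639022 [-0.051  0.     0.     0.     0.   ]
[[0.93, 0.35, -0.0], [0.35, -0.93, 0.0], [0.0, -0.0, -1.0]]
```

```bash
python3 - <<'E'
from h import *
rel([.47,-.05,.40],down(-1.57)); 
E
```

```text
shift [ 0.4217 -0.3611 -0.1468] [-0.002  0.     0.362]
```

Units first: shifts go in shares of 750 mm and turns go in shares of pi/2 rad. So 0.422 m / 0.75 = 0.5627, 0.38 m / 0.75 = 0.5067, 0.362 rad / 1.5708 = 0.2305.

```bash
echo '[[[0, 0, 0.0255], [0.0533, -0.048, -0.04], 0.085], [[0, 0, 0.0509], [0.1133, -0.096, -0.08], 0.085], [[0, 0, 0.0764], [0.1733, -0.1467, -0.12], 0.085], [[0, 0, 0.1019], [0.2267, -0.1933, -0.1467], 0.085], [[0, 0, 0.1273], [0.28, -0.24, -0.1667], 0.085], [[0, 0, 0.1528], [0.34, -0.288, -0.18], 0.085], [[0, 0, 0.1783], [0.3933, -0.3333, -0.196], 0.085], [[0, 0, 0.2037], [0.4533, -0.3867, -0.196], 0.085], [[0, 0, 0.2305], [0.5067, -0.4333, -0.196], 0.085], [[0, 0, 0.2305], [0.5627, -0.4813, -0.196], 0.085]]' | python3 steer.py 60; echo '[[[0, 0, 0], [0, 0, 0], 0.085], [[0, 0, 0], [0, 0, 0], 0.085]]' | python3 steer.py; python3 - <<'E'
from h import *
shot("wrist","w1"); s=r.get_state(); print(np.round(s["joint_pos"],3),np.round(s["position"],4),s["clock"])
E
```

```text
clock: 1.35
position: [0.4707, -0.0486, 0.4001]
ee_rot: [3.141, 0.001, -0.0]
force: [-0.2, -1.2, 0.2]
width: 0.0852
finger_force: 0.0
clock: 1.6
position: [0.4701, -0.0503, 0.3998]
ee_rot: [3.141, 0.003, -0.002]
force: [-0.0, -0.6, 0.4]
width: 0.0849
finger_force: 0.0
[-1.970e-01  7.700e-02  1.443e+00 -1.000e-03  1.623e+00  1.374e+00] [ 0.4699 -0.0509  0.4   ] 1.65
```

View pics/w1.png

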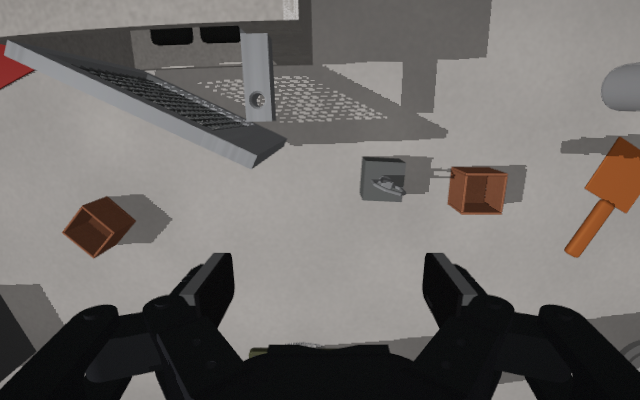

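Wrist view: latch hole at (257,99) and bar end at about (261,121), with bar edges x=241..270 at row 33. Holder top is around (382,180) with the pin lying near (390,186) and its ring standing in it. Pots at (477,190) and (99,226); the door's free top edge is near (250,160).

```bash
python3 - <<'E'
from h import *
im,m=load("w1"); t=r.camera_model("top")
P=lambda uv,z:plane(m,uv,z).round(4).tolist()
print("hole",P([(257,99)],.2),"barend",P([(248,121),(273,121)],.2),"bar back",P([(241,33),(270,33)],.2))
print("cup corner",P([(297,18)],.24),"door top free",P([(252,167),(286,142)],.232),"hinge end",P([(5,45)],.232))
g=cv2.resize(im[130:220,330:530],None,fx=4,fy=4,interpolation=cv2.INTER_CUBIC)
g2=cv2.resize(im[0:170,200:320],None,fx=3.5,fy=3.5,interpolation=cv2.INTER_CUBIC)
c=np.zeros((600,800,3),np.uint8);c[:360,:800]=g; cv2.imwrite("pics/c1.png",c[:360]);cv2.imwrite("pics/c2.png",g2)
hsv=cv2.cvtColor(im,cv2.COLOR_BGR2HSV)
mk=cv2.inRange(hsv,(3,90,40),(14,220,255)); 
for q in cv2.findContours(mk,cv2.RETR_EXTERNAL,2)[0]:
    if cv2.contourArea(q)>300:print(cv2.contourArea(q),cv2.minAreaRect(q),cv2.approxPolyDP(q,4,True)[:,0].tolist())
E
```

```text
hole [[0.5516, 0.0179, 0.2]] barend [[0.5311, 0.0277, 0.2], [0.531, 0.0034, 0.2]] bar back [[0.6101, 0.0299, 0.2], [0.6098, 0.0032, 0.2]]
cup corner [[0.6117, -0.0252, 0.24]] door top free [[0.4911, 0.0188, 0.232], [0.5134, -0.0128, 0.232]] hinge end [[0.6005, 0.2333, 0.232]]
2488.5 ((98.057373046875, 225.63116455078125), (50.5745735168457, 56.46426773071289), 39.80556869506836) [[107, 197], [83, 205], [62, 232], [93, 257], [114, 245], [134, 222]]
2395.5 ((477.18524169921875, 191.09117126464844), (57.29228591918945, 48.01201248168945), 4.39870548248291) [[452, 167], [448, 204], [462, 214], [501, 213], [506, 173]]
3538.0 ((604.2034301757812, 201.81100463867188), (49.55768585205078, 126.48115539550781), 33.97654342651367) [[621, 137], [585, 187], [601, 199], [564, 249], [573, 256], [581, 253], [614, 206], [626, 212], [639, 194], [639, 149]]
```

View pics/c1.png

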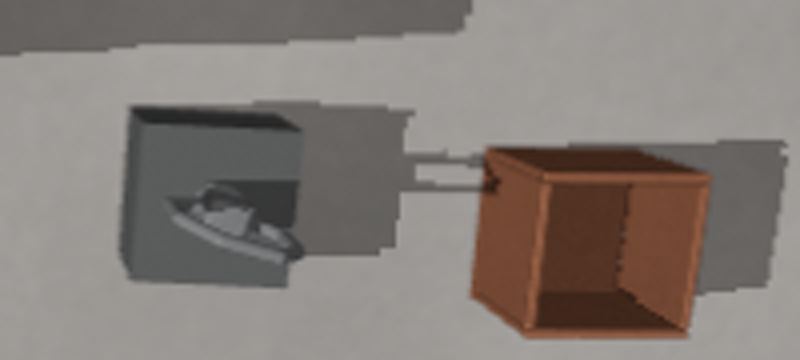

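The crop shows the pin standing in the holder, with the far ring bar running from (372,181) to (405,194) in the full image. The pin's y axis is therefore about 0.38 rad off. Door first: I'll push the top rail with the fingers closed.

Scaled: 0.164 m / 0.75 = 0.2187, -0.145 m / 0.75 = -0.1933.

```bash
echo '[[[0, 0, 0], [0, -0.08, 0.0267], 0], [[0, 0, 0], [0, -0.16, 0.0533], 0], [[0, 0, 0], [0, -0.1933, 0.12], 0], [[0, 0, 0], [0, -0.1933, 0.1867], 0], [[0, 0, 0], [0, -0.1933, 0.2187], 0], [[0, 0, 0], [0, -0.1933, 0.2187], 0]]' | python3 steer.py; echo '[[[0, 0, 0], [0.04, 0, 0], 0], [[0, 0, 0], [0.0667, 0.008, 0], 0], [[0, 0, 0], [0.0867, 0.0133, 0], 0], [[0, 0, 0], [0.1067, 0.02, 0], 0], [[0, 0, 0], [0.12, 0.0267, 0], 0], [[0, 0, 0], [0.1333, 0.032, 0], 0], [[0, 0, 0], [0.144, 0.032, 0], 0]]' | python3 steer.py
```

```text
clock: 2.4
position: [0.4686, 0.093, 0.2345]
ee_rot: [3.141, -0.002, -0.008]
force: [0.9, 0.8, 0.0]
width: -0.0001
finger_force: 0.0
clock: 3.28
position: [0.5787, 0.0703, 0.2362]
ee_rot: [3.141, 0.001, -0.001]
force: [-0.9, -0.7, -0.1]
width: 0.0001
finger_force: 0.3
```

Scaled: 0.009 m / 0.75 = 0.012, 0.006 m / 0.75 = 0.008.

```bash
echo '[[[0, 0, 0], [0.004, 0, 0], 0], [[0, 0, 0], [0.008, 0, 0], 0], [[0, 0, 0], [0.012, 0, 0], 0], [[0, 0, 0], [0.012, 0, 0], 0]]' | python3 steer.py;echo '[[[0, 0, 0], [0.0053, 0, 0], 0], [[0, 0, 0], [0.0053, 0, 0], 0]]' | python3 steer.py
```

```text
clock: 3.78
position: [0.5847, 0.0709, 0.2362]
ee_rot: [3.141, 0.002, -0.008]
force: [-6.9, -1.1, 2.9]
width: -0.0001
finger_force: 3.1
clock: 4.03
position: [0.5849, 0.0709, 0.2361]
ee_rot: [3.141, 0.002, -0.02]
force: [-15.0, -1.1, 9.1]
width: 0.0
finger_force: 7.4
```

Scaled: -0.164 m / 0.75 = -0.2187, -0.13 m / 0.75 = -0.1733.

```bash
echo '[[[0, 0, 0], [-0.04, 0, 0], 0], [[0, 0, 0], [-0.08, 0.04, -0.04], 0.085], [[0, 0, 0], [-0.1067, 0.08, -0.1067], 0.085], [[0, 0, 0], [-0.1333, 0.1067, -0.1733], 0.085], [[0, 0, 0], [-0.1467, 0.1333, -0.2187], 0.085], [[0, 0, 0], [-0.1467, 0.1333, -0.2187], 0.085], [[0, 0, 0], [-0.1467, 0.1333, -0.2187], 0.085]]' | python3 steer.py; python3 - <<'E'
from h import *
im,m=shot("wrist","w2"); print(r.get_state()["joint_pos"].__repr__())
c=np.zeros((560,800,3),np.uint8); c=cv2.resize(im[0:230,200:540],None,fx=2.35,fy=2.35,interpolation=cv2.INTER_CUBIC); cv2.imwrite("pics/c3.png",c)
E
```

```text
clock: 4.9
position: [0.4812, -0.029, 0.3998]
ee_rot: [-3.141, -0.001, 0.0]
force: [-1.1, -0.9, -0.4]
width: 0.0851
finger_force: 0.0
array([-1.47753552e-01,  9.15511783e-02,  1.42802471e+00,  4.31469409e-04,
        1.62395877e+00,  1.42186983e+00])
```

View pics/c3.png

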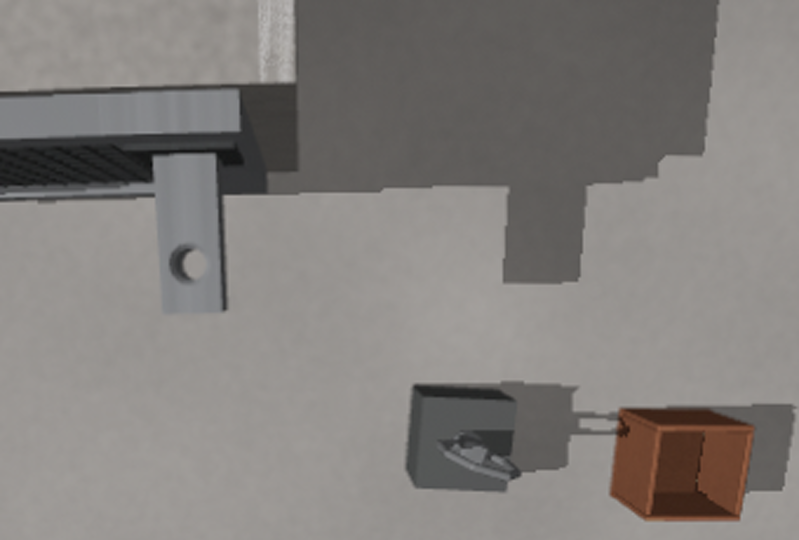

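The door is shut. The bar's hole is at full-image (280,112). Next is a position estimate for the pin and holder, and the move to hover above the pin.

```bash
python3 - <<'E'
from h import *
_,m1=load("w1");_,m=load("w2")
f=lambda x,y:(200+x/2.35,y/2.35)
print("hole",plane(m,[f(188,264)],.2).round(4),tri([m1,m],[(257,99),f(188,264)]))
e=plane(m,[f(155,155),f(163,312),f(217,155),f(222,312)],.2);print("bar",e.round(4).tolist())
a=plane(m,[f(0,98),f(238,90),f(0,140),f(240,132)],.232);print("door top",a.round(4).tolist())
rb1=plane(m1,[(330+168/4,130+205/4),(330+300/4,130+255/4)],.116);rb2=plane(m,[f(440,443),f(520,472)],.116)
print("ring bar",rb1.round(4).tolist(),rb2.round(4).tolist())
print("holder1",plane(m1,[(330+130/4,130+122/4),(330+300/4,130+130/4),(330+122/4,130+278/4),(330+288/4,130+287/4)],.05).round(4).tolist())
X=np.array([.438,-.160,.20]); rel(X,down(-0.38))
E
```

```text
hole [[0.5506 0.0178 0.2   ]] (array([0.55085363, 0.01641353, 0.20803081]), [[-0.2, 0.4], [0.2, -0.4]])
bar [[0.5928, 0.0295, 0.2], [0.5313, 0.0289, 0.2], [0.5927, 0.0048, 0.2], [0.5312, 0.0043, 0.2]]
door top [[0.6081, 0.0783, 0.232], [0.6098, -0.0064, 0.232], [0.5941, 0.0794, 0.232], [0.5959, -0.0069, 0.232]]
ring bar [[0.4545, -0.1066, 0.116], [0.4381, -0.1502, 0.116]] [[0.4565, -0.105, 0.116], [0.4401, -0.1506, 0.116]]
holder1 [[0.4721, -0.1008, 0.05], [0.4694, -0.1636, 0.05], [0.413, -0.0996, 0.05], [0.4096, -0.1629, 0.05]]
shift [-0.0429  0.1313  0.1991] [-2.00e-03  1.00e-03 -1.19e+00]
```

Scaled: 0.18 m / 0.75 = 0.24, -0.036 m / 0.75 = -0.048, -1.21 rad / 1.5708 = -0.7703.

```bash
echo '[[[0, 0, -0.1146], [-0.0067, 0.02, 0.04], 0.085], [[0, 0, -0.2292], [-0.0133, 0.04, 0.08], 0.085], [[0, 0, -0.3438], [-0.02, 0.06, 0.12], 0.085], [[0, 0, -0.4584], [-0.0267, 0.08, 0.16], 0.085], [[0, 0, -0.573], [-0.0347, 0.1067, 0.2], 0.05], [[0, 0, -0.6875], [-0.048, 0.1333, 0.24], 0.04], [[0, 0, -0.7703], [-0.048, 0.1333, 0.24], 0.04], [[0, 0, -0.7703], [-0.048, 0.1333, 0.24], 0.04], [[0, 0, -0.7703], [-0.048, 0.1333, 0.24], 0.04]]' | python3 steer.py; python3 - <<'E'
from h import *
im,m=shot("wrist","w3"); p,Q=T(); print(p.round(4),Q.as_matrix().round(2).tolist(), r.get_state()["joint_pos"].round(3))
print(proj(m,[[.445,-.13,.05],[.445,-.13,.116],[.441,-.132,.05]]).round(0).tolist())
E
```

```text
clock: 6.08
position: [0.4456, -0.1288, 0.2198]
ee_rot: [-2.584, -1.786, 0.001]
force: [-0.1, -1.0, 0.1]
width: 0.0398
finger_force: 0.0
[ 0.4458 -0.1289  0.2201] [[0.35, 0.94, -0.0], [0.94, -0.35, 0.0], [0.0, -0.0, -1.0]] [-0.373  0.183  1.775  0.     1.183 -0.012]
[[329.0, 192.0], [329.0, 212.0], [326.0, 195.0]]
```

View pics/w3.png

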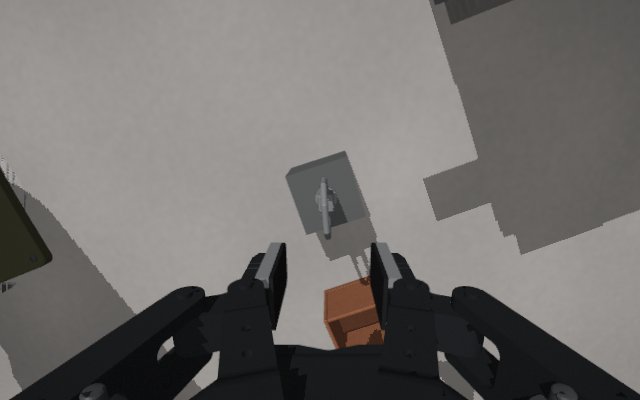

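```bash
python3 - <<'E'
from h import *
im,m=load("w3")
cv2.imwrite("pics/c4.png",cv2.resize(im[140:260,275:385],None,fx=5,fy=5,interpolation=cv2.INTER_CUBIC))
E
```

```text
(no output)
```

View pics/c4.png

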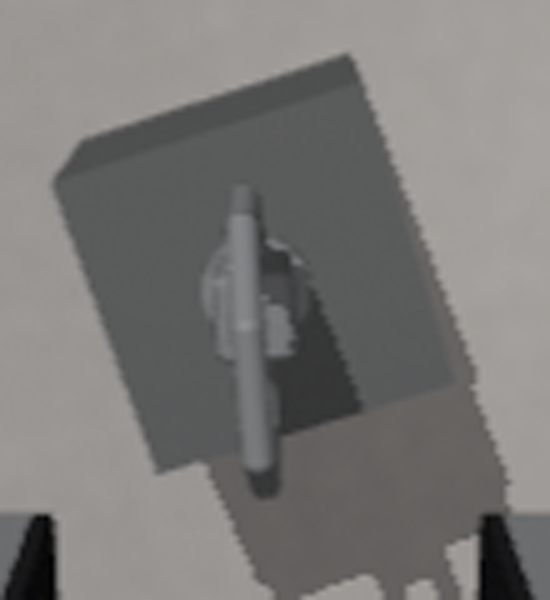

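```bash
python3 - <<'E'
from h import *
_,m=load("w3");_,m2=load("w2");_,m1=load("w1")
f=lambda x,y:(275+x/5,140+y/5)
e=plane(m,[f(240,225),f(256,455),f(249,335)],.116);print(e.round(4).tolist(),np.arctan2(*(e[0]-e[1])[:2]))
print("collar",plane(m,[f(254,285)],.055).round(4))
print("ringmid tri",tri([m,m1],[f(249,335),(388.5,187.5)]),"holder top",plane(m,[f(55,185),f(355,85),f(155,470),f(455,380)],.05).mean(0).round(4))
print("holder z",[tri([m,m1],[a,b])[0].round(4).tolist() for a,b in [(f(55,185),(330+122/4,130+278/4)),(f(355,85),(330+130/4,130+122/4)),(f(155,470),(330+288/4,130+287/4))]])
X=e[2]; rel([X[0],X[1],.08],down(-.41)); 
E
```

```text
[[0.4482, -0.1093, 0.116], [0.438, -0.1427, 0.116], [0.4436, -0.125, 0.116]] 0.2973056057539928
collar [[ 0.4411 -0.1326  0.055 ]]
ringmid tri (array([ 0.43987265, -0.13374629,  0.08518846]), [[-0.1, 0.7], [-0.4, -0.3]]) holder top [ 0.4409 -0.1336  0.05  ]
holder z [[0.4173, -0.0992, 0.0686], [0.4714, -0.1033, 0.048], [0.4074, -0.1649, 0.0405]]
shift [ 0.0028 -0.0033  0.1401] [-0.    -0.     0.049]
```

```bash
python3 - <<'E'
from h import *
_,m=load("w3")
P=np.array([.4411,-.133,0])
for ps in(-.30,-.36,-.42):
    y=np.array([-np.sin(ps),np.cos(ps),0]); pts=[P+y*a+[0,0,z] for a,z in((.021,.06),(.021,.09),(.01,.116),(-.01,.116),(-.021,.105),(-.021,.07))]
    q=(proj(m,pts)-[275,140])*5; print(ps,q.round(0).astype(int).tolist())
E
```

```text
-0.3 [[247, 179], [245, 214], [248, 324], [256, 454], [261, 495], [262, 422]]
-0.36 [[254, 179], [253, 213], [252, 324], [252, 454], [253, 495], [255, 422]]
-0.42 [[261, 179], [261, 214], [256, 324], [248, 454], [245, 495], [248, 422]]
```

```bash
python3 - <<'E'
from h import *
rel([.4409,-.133,.08],down(-.28))
E
```

```text
shift [-0.0056 -0.0031  0.1401] [-0.    -0.    -0.081]
```

Scaled: 0.14 m / 0.75 = 0.1867, 0.13 m / 0.75 = 0.1733, -0.081 rad / 1.5708 = -0.0516.

```bash
echo '[[[0, 0, -0.0516], [-0.0075, -0.0041, 0], 0.045], [[0, 0, -0.0516], [-0.0075, -0.0041, 0.0533], 0.045], [[0, 0, -0.0516], [-0.0075, -0.0041, 0.1067], 0.045], [[0, 0, -0.0516], [-0.0075, -0.0041, 0.1467], 0.045], [[0, 0, -0.0516], [-0.0075, -0.0041, 0.1733], 0.045], [[0, 0, -0.0516], [-0.0075, -0.0041, 0.1867], 0.045], [[0, 0, -0.0516], [-0.0075, -0.0041, 0.1867], 0.045]]' | python3 steer.py; echo '[[[0, 0, 0], [0, 0, 0], 0.02], [[0, 0, 0], [0, 0, 0], 0.01], [[0, 0, 0], [0, 0, 0], 0.005], [[0, 0, 0], [0, 0, 0], 0.005]]' | python3 steer.py 50
```

```text
clock: 7.0
position: [0.4407, -0.1333, 0.0801]
ee_rot: [-2.508, -1.891, 0.0]
force: [0.3, 0.3, 0.1]
width: 0.0449
finger_force: 0.0
clock: 7.5
position: [0.4414, -0.1338, 0.0813]
ee_rot: [2.507, 1.89, 0.002]
force: [-0.2, 0.5, 6.6]
width: 0.0126
finger_force: 50.9
```

Scaled: -0.16 m / 0.75 = -0.2133, -0.1 m / 0.75 = -0.1333.

```bash
python3 - <<'E'
from h import *
rel([.551,-.037,.34],down(.015))
E
echo '[[[0, 0, 0], [0, 0, -0.0533], 0.005], [[0, 0, 0], [0, 0, -0.1333], 0.005], [[0, 0, 0], [0, 0, -0.2133], 0.005]]' | python3 steer.py
```

```text
shift [ 0.1232  0.0793 -0.2585] [ 0.002  0.    -0.294]
clock: 7.88
position: [0.44, -0.1333, 0.2418]
ee_rot: [-2.508, -1.89, 0.001]
force: [1.1, 0.3, -1.4]
width: 0.0123
finger_force: 50.1
```

Scaled: 0.1232 m / 0.75 = 0.1643, -0.0985 m / 0.75 = -0.1313, -0.294 rad / 1.5708 = -0.1872.

```bash
echo '[[[0, 0, -0.0382], [0.0267, 0.016, -0.04], 0.005], [[0, 0, -0.0764], [0.0667, 0.04, -0.08], 0.005], [[0, 0, -0.1273], [0.1067, 0.0667, -0.1313], 0.005], [[0, 0, -0.1872], [0.1467, 0.0933, -0.1313], 0.005], [[0, 0, -0.1872], [0.1643, 0.1057, -0.1313], 0.005], [[0, 0, -0.1872], [0.1643, 0.1057, -0.1313], 0.005], [[0, 0, -0.1872], [0.1643, 0.1057, -0.1313], 0.005]]' | python3 steer.py; python3 - <<'E'
from h import *
im,m=shot("wrist","w4"); print(T()[0].round(4))
print(proj(m,[[.551,.0178,.2],[.531,.016,.2]]).round(1).tolist())
E
```

```text
clock: 8.75
position: [0.5495, -0.0375, 0.338]
ee_rot: [-2.205, -2.236, 0.003]
force: [-0.6, 0.3, -1.5]
width: 0.0128
finger_force: 50.1
[ 0.5495 -0.0376  0.3382]
[[332.3, 131.4], [306.9, 133.3]]
```

View pics/w4.png

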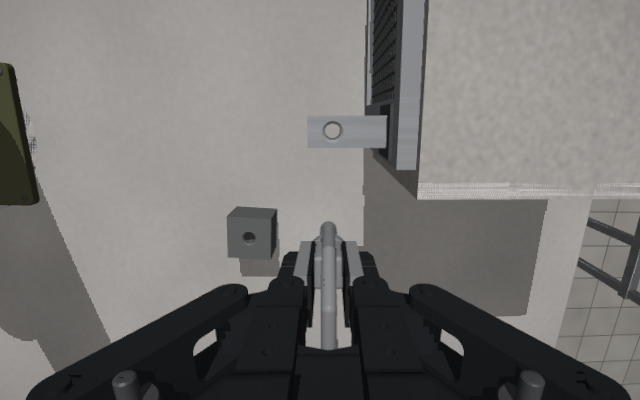

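```bash
python3 - <<'E'
from h import *
def hole(f,c):
    im,m=load(f);x,y=int(c[0]),int(c[1]);k=8
    g=cv2.resize(cv2.cvtColor(im[y-16:y+16,x-16:x+16],cv2.COLOR_BGR2GRAY),None,fx=k,fy=k,interpolation=cv2.INTER_CUBIC)
    h=cv2.HoughCircles(cv2.GaussianBlur(g,(9,9),2),cv2.HOUGH_GRADIENT,1,300,param1=80,param2=15,minRadius=36,maxRadius=110)
    a,b,rad=h[0,0]; return (x-16+(a+.5)/k-.5,y-16+(b+.5)/k-.5),rad/k,m
R=[hole(f,c) for f,c in(("w1",(257,99)),("w2",(280,112)),("w4",(332.5,130)))]
for u,rad,m in R: print(np.round(u,2),rad,plane(m,[u],.2).round(4))
print(tri([R[0][2],R[2][2]],[R[0][0],R[2][0]])); print(tri([R[1][2],R[2][2]],[R[1][0],R[2][0]]))
im,m=load("w4")
f=load("w4")[0]; cv2.imwrite("pics/c5.png",cv2.resize(f[105:155,295:435],None,fx=5.5,fy=5.5,interpolation=cv2.INTER_CUBIC))
E
```

```text
Traceback (most recent call last):
TypeError: 'NoneType' object is not subscriptable
```

```bash
python3 - <<'E'
from h import *
im,m=load("w4"); cv2.imwrite("pics/c5.png",cv2.resize(im[105:155,295:435],None,fx=5.5,fy=5.5,interpolation=cv2.INTER_CUBIC))
E
```

```text
(no output)
```

View pics/c5.png

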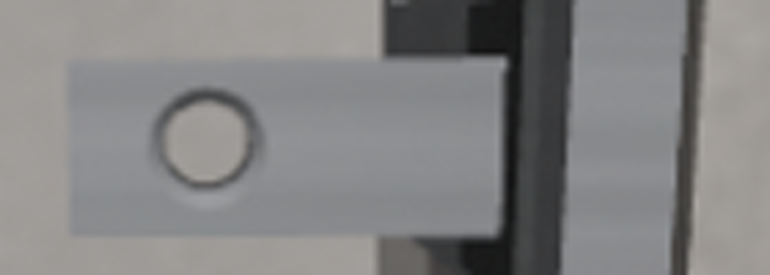

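```bash
python3 - <<'E'
from h import *
_,m1=load("w1");_,m2=load("w2");_,m4=load("w4")
u4=(332.4,131.3);u2=(279.6,112.0)
print(tri([m1,m4],[(257,99),u4])[0].round(4),tri([m2,m4],[u2,u4])[0].round(4),plane(m4,[u4],.2).round(4))
rel([.551,.0172,.28],down(.015))
E
```

```text
[0.5513 0.0178 0.2005] [0.551  0.0179 0.2015] [[0.5511 0.0178 0.2   ]]
shift [0.0548 0.0023 0.0582] [-0.002  0.    -0.001]
```

Units first: shifts go in shares of 750 mm and turns go in shares of pi/2 rad. So 0.057 m / 0.75 = 0.076, 0.0545 m / 0.75 = 0.0727.

```bash
echo '[[[0, 0, 0], [0.04, 0.0013, 0], 0.005], [[0, 0, 0], [0.0727, 0.0013, 0.0267], 0.005], [[0, 0, 0], [0.0727, 0.0013, 0.0667], 0.005], [[0, 0, 0], [0.0727, 0.0013, 0.076], 0.005], [[0, 0, 0], [0.0727, 0.0013, 0.076], 0.005], [[0, 0, 0], [0.0727, 0.0013, 0.076], 0.005], [[0, 0, 0], [0.0727, 0.0013, 0.076], 0.005]]' | python3 steer.py; python3 - <<'E'
from h import *
print(T()[0].round(4),r.get_state()["position"].round(4)); rel([.551,.0172,.265],down(.015))
E
```

```text
clock: 9.68
position: [0.5516, 0.0173, 0.283]
ee_rot: [2.204, 2.236, 0.002]
force: [0.2, 0.9, -0.3]
width: 0.0124
finger_force: 50.0
[0.5516 0.0173 0.283 ] [0.5516 0.0173 0.283 ]
shift [-0.0001 -0.0007  0.018 ] [ 0.002  0.    -0.001]
```

Aligned within 0.7 mm; descend gently.

Scaled: 0.025 m / 0.75 = 0.0333, 0.022 m / 0.75 = 0.0293.

```bash
echo '[[[0, 0, 0], [0, -0.0008, 0.0107], 0.005], [[0, 0, 0], [0, -0.0008, 0.0187], 0.005], [[0, 0, 0], [0, -0.0008, 0.024], 0.005], [[0, 0, 0], [0, -0.0008, 0.0293], 0.005], [[0, 0, 0], [0, -0.0008, 0.0333], 0.005]]' | python3 steer.py
```

```text
clock: 10.3
position: [0.5503, 0.0176, 0.2564]
ee_rot: [-2.204, -2.238, 0.0]
force: [0.4, -0.2, -2.3]
width: 0.0126
finger_force: 50.1
```

Scaled: 0.028 m / 0.75 = 0.0373, 0.027 m / 0.75 = 0.036.

```bash
echo '[[[0, 0, 0], [0, 0, 0.008], 0.005], [[0, 0, 0], [0, 0, 0.016], 0.005], [[0, 0, 0], [0, 0, 0.024], 0.005], [[0, 0, 0], [0, 0, 0.0293], 0.005], [[0, 0, 0], [0, 0, 0.0333], 0.005], [[0, 0, 0], [0, 0, 0.036], 0.005], [[0, 0, 0], [0, 0, 0.0373], 0.005]]' | python3 steer.py
```

```text
clock: 11.18
position: [0.5504, 0.0176, 0.2313]
ee_rot: [2.204, 2.237, 0.002]
force: [-5.9, -0.2, 18.0]
width: 0.0126
finger_force: 52.4
```

Pin fully home: the measured height matches and the seating force is 18 N. I'll release, rise, and turn 90° so the open fingers push the two ring legs from behind, straddling the bar.

Scaled: -0.1 m / 0.75 = -0.1333, -0.07 m / 0.75 = -0.0933.

```bash
echo '[[[0, 0, 0], [0, 0, -0.0013], 0.035], [[0, 0, 0], [0, 0, -0.0013], 0.035], [[0, 0, 0], [0, 0, -0.04], 0.035], [[0, 0, 0], [0, 0, -0.0933], 0.035], [[0, 0, 0], [0, 0, -0.1333], 0.035], [[0, 0, 0], [0, 0, -0.1333], 0.035], [[0, 0, 0], [0, 0, -0.1333], 0.035]]' | python3 steer.py; python3 - <<'E'
from h import *
im,m=shot("wrist","w5"); print(T()[0].round(4), r.get_state()["joint_pos"].round(2))
rel([.572,.0177,.2655],down(-1.57+.015))
cv2.imwrite("pics/c6.png",cv2.resize(im[100:340,200:440],None,fx=2,fy=2))
E
```

```text
clock: 12.05
position: [0.5498, 0.0176, 0.3277]
ee_rot: [-2.204, -2.237, 0.002]
force: [0.5, -0.2, -0.2]
width: 0.035
finger_force: 0.0
[0.5496 0.0176 0.3272] [-0.04  0.22  1.44 -0.    1.48 -0.06]
shift [-0.0003  0.0226  0.0617] [-0.002  0.002  1.57 ]
```

View pics/c6.png

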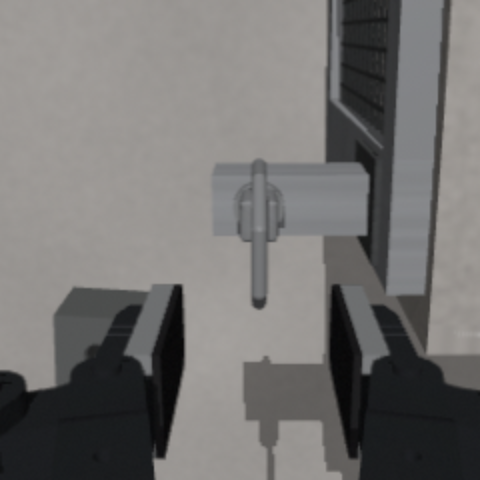

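The pin sits collar-down on the bar and the ring stands square across it. I'll turn, and come down behind the ring.

Scaled: 0.0226 m / 0.75 = 0.0301, 0.02 m / 0.75 = 0.0267, 1.57 rad / 1.5708 = 0.9995.

```bash
echo '[[[0, 0, 0.1146], [0, 0.0053, 0], 0.034], [[0, 0, 0.2292], [0, 0.0133, 0], 0.034], [[0, 0, 0.3438], [0, 0.02, 0], 0.034], [[0, 0, 0.4584], [0, 0.0267, 0], 0.034], [[0, 0, 0.573], [0, 0.0301, 0], 0.034], [[0, 0, 0.6875], [0, 0.0301, 0], 0.034], [[0, 0, 0.8021], [0, 0.0301, 0], 0.034], [[0, 0, 0.9167], [0, 0.0301, 0], 0.034], [[0, 0, 0.9995], [0, 0.0301, 0], 0.034], [[0, 0, 0.9995], [0, 0.0301, 0.0267], 0.034]]' | python3 steer.py;echo '[[[0, 0, 0], [0, 0, 0.0267], 0.034], [[0, 0, 0], [0, 0, 0.0549], 0.034], [[0, 0, 0], [0, 0, 0.0549], 0.034], [[0, 0, 0], [0, 0, 0.0549], 0.034]]' | python3 steer.py; python3 - <<'E'
from h import *
rel([.5535,.0177,.2655]); print(T()[0].round(4))
E
```

```text
clock: 13.35
position: [0.5733, 0.018, 0.3083]
ee_rot: [-3.141, -0.023, -0.001]
force: [0.4, -0.4, 0.1]
width: 0.0341
finger_force: 0.0
clock: 13.85
position: [0.573, 0.0179, 0.2674]
ee_rot: [-3.141, -0.025, 0.001]
force: [-0.2, 0.1, 0.1]
width: 0.0339
finger_force: 0.0
shift [-0.0195 -0.0001  0.0019] 
[0.573  0.0179 0.2674]
```

Test push (φ up to ~0.3), watching the force.

Scaled: -0.02 m / 0.75 = -0.0267, -0.014 m / 0.75 = -0.0187.

```bash
echo '[[[0, 0, 0], [-0.0107, 0, 0.0013], 0.034], [[0, 0, 0], [-0.0187, 0, 0.0027], 0.034], [[0, 0, 0], [-0.0267, 0, 0.004], 0.034], [[0, 0, 0], [-0.0267, 0, 0.004], 0.034]]' | python3 steer.py; python3 - <<'E'
from h import *
shot("wrist","w6")
E
```

```text
clock: 14.35
position: [0.5525, 0.0176, 0.2651]
ee_rot: [3.141, 0.025, 0.001]
force: [0.4, -0.1, 0.3]
width: 0.034
finger_force: 0.4
```

Scaled: 0.05 m / 0.75 = 0.0667, 0.044 m / 0.75 = 0.0587.

```bash
echo '[[[0, 0, 0], [-0.012, 0, 0.0053], 0.034], [[0, 0, 0], [-0.022, 0, 0.012], 0.034], [[0, 0, 0], [-0.028, 0, 0.02], 0.034], [[0, 0, 0], [-0.0333, 0, 0.0287], 0.034], [[0, 0, 0], [-0.0387, 0, 0.0387], 0.034], [[0, 0, 0], [-0.04, 0, 0.048], 0.034], [[0, 0, 0], [-0.04, 0, 0.0587], 0.034], [[0, 0, 0], [-0.04, 0, 0.0667], 0.034], [[0, 0, 0], [-0.04, 0, 0.0667], 0.034]]' | python3 steer.py; python3 - <<'E'
from h import *
shot("scene","s2")
E
echo '[[[0, 0, 0], [0, 0, -0.04], 0.034], [[0, 0, 0], [-0.0667, 0, -0.08], 0.034], [[0, 0, 0], [-0.12, 0, -0.1333], 0.034], [[0, 0, 0], [-0.1467, 0, -0.2], 0.06], [[0, 0, 0], [-0.1467, 0, -0.2], 0.085], [[0, 0, 0], [-0.1467, 0, -0.2], 0.085]]' | python3 steer.py;python3 - <<'E'
from h import *
im,m=shot("wrist","w7"); print(T()[0].round(4),r.get_state()["joint_pos"].round(3))
X=[.551,.0178,.2]; u,v=proj(m,X)[0].astype(int); print(u,v)
a=cv2.resize(im[max(0,v-60):v+60,u-70:u+70],None,fx=3.5,fy=3.5); im,m=shot("scene","s3"); u,v=proj(m,X)[0].astype(int);b=cv2.resize(im[v-40:v+40,u-40:u+40],None,fx=4,fy=4)
c=np.zeros((420,820,3),np.uint8); a=a[:420,:480];c[:a.shape[0],:a.shape[1]]=a;c[:320,490:810]=b;cv2.imwrite("pics/c7.png",c[:,:800]);
E
```

```text
clock: 15.52
position: [0.5227, 0.0172, 0.2139]
ee_rot: [-3.141, -0.025, 0.002]
force: [0.2, -0.3, -0.1]
width: 0.0338
finger_force: 0.0
clock: 16.32
position: [0.4131, 0.0154, 0.3648]
ee_rot: [3.141, 0.025, 0.002]
force: [-0.2, 0.1, 0.2]
width: 0.0846
finger_force: 0.0
[0.4129 0.0155 0.3639] [-6.500e-02 -1.000e-03  1.611e+00  0.000e+00  1.532e+00  1.490e+00]
328 25
```

View pics/c7.png

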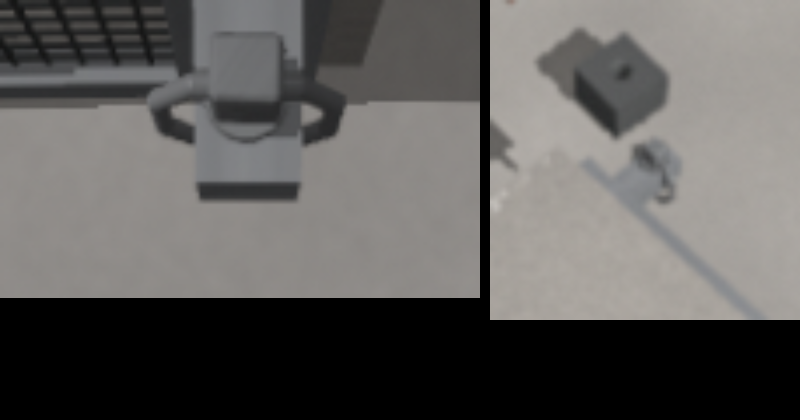

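```bash
python3 - <<'E'
from h import *
im,m=load("w7")
for ph in(3.14,2.8,2.4):
    pts=[[.551-s*np.sin(ph),.0178+y,.2105+s*np.cos(ph)] for s,y in((.03,.021),(.05,.018),(.056,.010),(.03,-.021),(.05,-.018),(.056,-.01))]
    print(ph,((proj(m,pts)-[328-70,0])*3.5).round(0).astype(int).tolist())
im,m=shot("wrist","w8")
hsv=cv2.cvtColor(im,cv2.COLOR_BGR2HSV);mk=cv2.inRange(hsv,(3,90,40),(14,220,255))
im2,t=shot("top","t2");h2=cv2.cvtColor(im2,cv2.COLOR_BGR2HSV);mt=cv2.inRange(h2,(3,90,40),(14,220,255))
for q in cv2.findContours(mt,cv2.RETR_EXTERNAL,2)[0]:
    if 150<cv2.contourArea(q)<900: (c,s,a)=cv2.minAreaRect(q);print(c,s,a,plane(t,[c],.03).round(3))
E
```

```text
3.14 [[161, 109], [178, 128], [208, 134], [330, 112], [313, 131], [282, 135]]
2.8 [[160, 151], [177, 193], [207, 205], [329, 153], [312, 195], [281, 206]]
2.4 [[159, 190], [174, 255], [205, 274], [330, 192], [312, 258], [281, 275]]
(208.75001525878906, 265.25) (19.798988342285156, 21.92030906677246) 45.0 [[0.362 0.328 0.03 ]]
(401.5, 252.0) (18.0, 21.0) 90.0 [[ 0.41  -0.315  0.03 ]]
```

The projected φ=3.14 points match the picture, so the ring is locked straight down. The top view shows one pot has been knocked to about (.41,-.31). For the sideways pot grasps I'll fit a kinematic model from the recorded poses to check the joint ranges.

```bash
cat > kin.py <<'E'
from h import *
from scipy.optimize import least_squares
D=[([-1.281,.307,1.508,0,1.328,-.074],(.204,-.537,.252)),([-.197,.077,1.443,0,1.623,1.374],(.4699,-.0509,.400)),([-.14775,.09155,1.428,0,1.624,1.4219],(.481,-.029,.3998)),
([-.373,.183,1.775,0,1.183,-.012],(.4458,-.1289,.2201)),([-.04,.22,1.44,0,1.48,-.06],(.5496,.0176,.3272)),([-.065,-.001,1.611,0,1.532,1.49],(.4129,.0155,.3639))]
def rot(q): return Ro.from_euler("z",q[0])*Ro.from_euler("y",q[1]+q[2])*Ro.from_euler("z",q[3])*Ro.from_euler("y",q[4])*Ro.from_euler("z",q[5]+C6)
C6=-np.pi/2
def fk(q,k):
    d1,L2,L3,a3,b,d6=k
    A=Ro.from_euler("z",q[0]); B=A*Ro.from_euler("y",q[1]); C=B*Ro.from_euler("y",q[2])
    w=np.array([0,0,d1])+B.apply([0,b,L2])+C.apply([a3,0,L3]); R=rot(q)
    return w+R.apply([0,0,d6]),R,w
def fit(D,d6=None):
    f=lambda k:np.concatenate([fk(q,k)[0]-p for q,p in D]+[.001*(k-k0)])
    k0=np.array([.4,.4,.4,0,.042,.25]); s=least_squares(f,k0); return s.x,f(s.x)
def ik(p,R,k,q0):
    f=lambda q:np.concatenate([5*(fk(q,k)[0]-p),(R.inv()*rot(q)).as_rotvec()])
    lo=[-3.12,-1.05,.14,-1.42,.1,-2.68];hi=[3.12,2.28,2.33,4.57,2.73,2.68]
    s=least_squares(f,q0,bounds=(lo,hi)); return s.x,np.abs(s.fun).max()
E
python3 - <<'E'
from kin import *
k,e=fit(D);print(k.round(3),np.abs(e).max())
print((rot(D[5][0])).as_matrix().round(2).tolist(), T()[1].as_matrix().round(2).tolist())
E
```

```text
[0.56  0.652 0.417 0.113 0.042 0.719] 0.002188226259649626
[[-1.0, -0.02, -0.0], [-0.02, 1.0, 0.0], [0.0, 0.0, -1.0]] [[1.0, 0.02, -0.0], [0.02, -1.0, 0.0], [-0.0, -0.0, -1.0]]
```

Scaled: -0.03 m / 0.75 = -0.04, 0.3 rad / 1.5708 = 0.191.

```bash
for i in 1 2; do echo '[[[0.0955, 0, 0], [0, 0, 0], 0.085], [[0.191, 0, 0], [0, 0, -0.04], 0.085], [[0.191, 0, 0], [0, 0, -0.04], 0.085], [[0.191, 0, 0], [0, 0, -0.04], 0.085]]' | python3 steer.py >/dev/null; python3 -c "
from h import *
s=r.get_state();print((s['joint_pos'].round(4).tolist(),s['position'].round(4).tolist(),s['ee_rot'].round(4).tolist()))" | tee -a data.txt; done
python3 - <<'E'
import kin
from kin import *
kin.C6=np.pi/2
X=[eval(l) for l in open("data.txt")]
k,e=fit(D+[(x[0],np.array(x[1])) for x in X]);print(k.round(4),np.abs(e).max().round(4))
for x in X: print((Ro.from_rotvec(x[2]).inv()*rot(x[0])).as_rotvec().round(3))
E
```

```text
([-0.3079, 0.0096, 1.5668, 0.2837, 1.661, 1.2605], [0.4129, 0.0151, 0.3934], [-2.8425, -0.0206, 0.0063])
([-0.5189, 0.0679, 1.5444, 0.5237, 1.8278, 1.094], [0.4128, 0.0073, 0.4223], [-2.5432, -0.0205, 0.0088])
[0.1909 0.6508 0.4165 0.1115 0.0418 0.3499] 0.0023
[0. 0. 0.]
[ 0.  0. -0.]
```

```bash
python3 - <<'E'
from h import *
rel([.37,-.30,.34],down(-1.57))
E
```

```text
shift [-0.0477  0.2997 -0.1046] [-0.598  0.006  0.015]
```

Scaled: 0.2997 m / 0.75 = 0.3996, 0.26 m / 0.75 = 0.3467, -0.598 rad / 1.5708 = -0.3807.

```bash
echo '[[[-0.0637, 0, 0], [-0.0107, 0.0533, -0.0267], 0.085], [[-0.1273, 0, 0], [-0.0213, 0.1067, -0.0533], 0.085], [[-0.191, 0, 0], [-0.032, 0.16, -0.0733], 0.085], [[-0.2546, 0, 0], [-0.0427, 0.2267, -0.0933], 0.085], [[-0.3183, 0.0019, 0.0064], [-0.0533, 0.2933, -0.1133], 0.085], [[-0.3807, 0.0038, 0.0095], [-0.0636, 0.3467, -0.1333], 0.085], [[-0.3807, 0.0038, 0.0095], [-0.0636, 0.3996, -0.1395], 0.085], [[-0.3807, 0.0038, 0.0095], [-0.0636, 0.3996, -0.1395], 0.085], [[-0.3807, 0.0038, 0.0095], [-0.0636, 0.3996, -0.1395], 0.085]]' | python3 steer.py; python3 - <<'E'
from h import *
im,m=shot("wrist","w9")
E
```

```text
clock: 18.65
position: [0.3707, -0.299, 0.3404]
ee_rot: [-3.139, -0.003, -0.002]
force: [0.2, -0.7, 0.3]
width: 0.0851
finger_force: 0.0
```

View pics/w9.png

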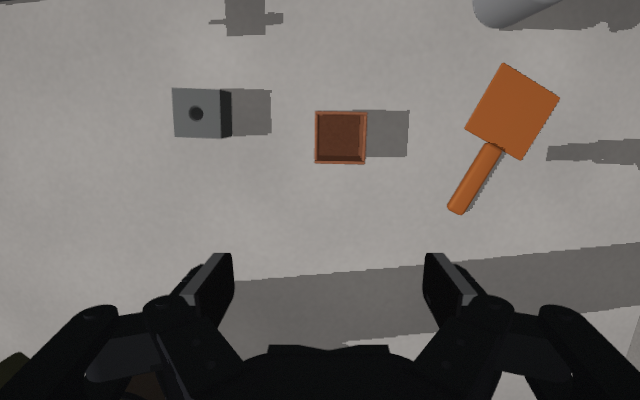

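```bash
cat >> kin.py <<'E'
C6=np.pi/2
K=fit(D+[(x[0],np.array(x[1])) for x in map(eval,open("data.txt"))])[0]
def pose(az,tilt,up):
    d=np.array([np.cos(az),np.sin(az),0]);z=np.cos(tilt)*d-np.array([0,0,np.sin(tilt)])
    y=np.cross([0,0,1],d)*(1 if up else -1); y=-y if np.cross(y,z)[2]*(1 if up else -1)<0 else y
    return Ro.from_matrix(np.c_[np.cross(y,z),y,z])
def best(p,R):
    B=[]
    rng=np.random.default_rng(0)
    lo=np.array([-3.1,-1,.2,-1.4,.15,-2.6]);hi=np.array([3.1,2.2,2.3,4.5,2.7,2.6])
    for i in range(25):
        q,e=ik(np.array(p),R,K,lo+(hi-lo)*rng.random(6))
        if e<.01 and not any(np.abs(q-b).max()<.1 for b in B): B.append(q)
    return B
E
python3 - <<'E'
from kin import *
im,m=load("w9"); hsv=cv2.cvtColor(im,cv2.COLOR_BGR2HSV);mk=cv2.inRange(hsv,(3,90,40),(14,220,255))
for q in cv2.findContours(mk,cv2.RETR_EXTERNAL,2)[0]:
    if cv2.contourArea(q)>500:
        c=cv2.minAreaRect(q); print(cv2.contourArea(q),c,plane(m,[c[0]],.06).round(4), plane(m,cv2.boxPoints(c),.06).round(3).tolist())
t=load("t2")[1]; print("crate",plane(t,[(75,320),(135,305),(145,352),(70,368)],.05).round(2).tolist(),"dustpan",plane(t,[(131,152),(185,133),(199,187),(152,203)],.03).round(2).tolist(),"scr",plane(t,[(452,282)],.01).round(2).tolist())
print(K.round(4))
for az in(np.pi,np.pi/2,np.pi*.75):
  for tilt,up,z in((.17,1,.045),(.17,0,.15),(.44,0,.04)):
    P=np.array([.42,-.305,z]); 
    for q in best(P,pose(az,tilt,up)): print(round(az,2),tilt,up,q.round(2),"wrist",fk(q,K)[2].round(2))
E
```

```text
2570.5 ((340.5, 137.0), (52.0, 51.0), 90.0) [[ 0.4118 -0.3134  0.06  ]] [[0.443, -0.282, 0.06], [0.443, -0.344, 0.06], [0.38, -0.346, 0.06], [0.38, -0.282, 0.06]]
6412.5 ((490.8265380859375, 144.8046417236328), (68.26402282714844, 153.84426879882812), 31.701433181762695) [[ 0.4037 -0.5016  0.06  ]] [[0.342, -0.418, 0.06], [0.502, -0.504, 0.06], [0.463, -0.582, 0.06], [0.293, -0.501, 0.06]]
crate [[0.17, 0.78, 0.05], [0.23, 0.57, 0.05], [0.08, 0.53, 0.05], [0.01, 0.79, 0.05]] dustpan [[0.75, 0.61, 0.03], [0.81, 0.43, 0.03], [0.63, 0.37, 0.03], [0.57, 0.53, 0.03]] scr [[0.31, -0.49, 0.01]]
[0.1909 0.6508 0.4165 0.1115 0.0418 0.3499]
3.14 0.17 1 [-0.43  1.13  1.18 -0.51  2.15 -1.95] wrist [ 0.76 -0.31  0.1 ]
3.14 0.17 0 [-0.43  1.    1.19 -0.56  2.25  1.12] wrist [ 0.76 -0.31  0.21]
3.14 0.44 0 [-0.44  1.    1.27 -0.43  1.93  1.21] wrist [ 0.74 -0.3   0.19]
1.57 0.17 1 [-1.05  1.09  1.32  0.58  2.03 -1.19] wrist [ 0.42 -0.65  0.1 ]
1.57 0.17 0 [-1.05  0.96  1.33  0.62  2.14  2.03] wrist [ 0.42 -0.65  0.21]
1.57 0.44 0 [-1.03  0.96  1.4   0.5   1.82  1.95] wrist [ 0.42 -0.62  0.19]
2.36 0.17 1 [-0.74  1.17  1.06  0.06  2.31 -1.52] wrist [ 0.66 -0.55  0.1 ]
2.36 0.17 0 [-0.74  1.04  1.07  0.07  2.43  1.63] wrist [ 0.66 -0.55  0.21]
2.36 0.44 0 [-0.74  1.03  1.16  0.05  2.08  1.61] wrist [ 0.64 -0.53  0.19]
```

```bash
python3 - <<'E'
from kin import *
s=r.get_state();q=s["joint_pos"];print(q.round(2))
R0=down(-1.57)
for f,p in((0,(.37,-.3,.34)),(.4,(.45,-.31,.32)),(.8,(.5,-.313,.3)),(1.15,(.53,-.313,.27)),(1.15,(.53,-.313,.10)),(1.15,(.412,-.313,.037))):
    R=R0*Ro.from_rotvec([0,-f,0]); q,e=ik(np.array(p),R,K,q);print(f,q.round(2),round(e,4),fk(q,K)[2].round(2))
print(R.as_matrix().round(2).tolist()); rel([.53,-.3134,.27],R)
E
```

```text
[-0.77  0.11  1.55  0.    1.48  0.8 ]
0 [-0.77  0.11  1.55  0.    1.48  0.8 ] 0.0 [ 0.37 -0.3   0.69]
0.4 [-0.55  0.4   1.25 -0.21  1.83  1.  ] 0.0 [ 0.59 -0.31  0.64]
0.8 [-0.45  0.68  0.99 -0.39  2.18  1.02] 0.0 [ 0.75 -0.31  0.54]
1.15 [-0.4   0.91  0.83 -0.58  2.44  0.94] 0.0 [ 0.85 -0.31  0.41]
1.15 [-0.4   1.06  0.92 -0.46  2.23  1.1 ] 0.0 [ 0.85 -0.31  0.24]
1.15 [-0.46  1.01  1.27 -0.45  1.93  1.2 ] 0.0 [ 0.73 -0.31  0.18]
[[0.41, 0.0, -0.91], [0.0, -1.0, -0.0], [-0.91, -0.0, -0.41]]
shift [0.1591 0.0147 0.071 ] [-1.000e-03 -1.152e+00  2.000e-03]
```

Scaled: 0.159 m / 0.75 = 0.212, 0.15 m / 0.75 = 0.2, -1.15 rad / 1.5708 = -0.7321.

```bash
echo '[[[0, -0.0891, 0], [0.0267, 0.0027, 0.0133], 0.085], [[0, -0.1783, 0], [0.06, 0.0053, 0.0267], 0.085], [[0, -0.2674, 0], [0.0933, 0.008, 0.04], 0.085], [[0, -0.3565, 0], [0.12, 0.0107, 0.0533], 0.085], [[0, -0.4456, 0], [0.1467, 0.0133, 0.0667], 0.085], [[0, -0.5411, 0], [0.1733, 0.016, 0.08], 0.085], [[0, -0.6366, 0], [0.2, 0.0196, 0.0947], 0.085], [[0, -0.7321, 0], [0.212, 0.0196, 0.0947], 0.085], [[0, -0.7321, 0], [0.212, 0.0196, 0.0947], 0.085], [[0, -0.7321, 0], [0.212, 0.0196, 0.0947], 0.085]]' | python3 steer.py; python3 - <<'E'
from kin import *
print(T()[0].round(4)); R=down(-1.57)*Ro.from_rotvec([0,-1.15,0]); rel([.53,-.3134,.092],R); rel([.412,-.3134,.037],R)
im,t=shot("top","t3");h2=cv2.cvtColor(im,cv2.COLOR_BGR2HSV);mt=cv2.inRange(h2,(3,90,40),(14,220,255))
for q in cv2.findContours(mt,cv2.RETR_EXTERNAL,2)[0]:
    if 100<cv2.contourArea(q)<900: (c,s,a)=cv2.minAreaRect(q);print(c,s,a,plane(t,[c],.03).round(3))
E
```

```text
clock: 19.95
position: [0.5296, -0.3146, 0.2705]
ee_rot: [-2.64, -0.002, 1.702]
force: [0.2, 0.7, 0.2]
width: 0.0849
finger_force: 0.0
[ 0.5296 -0.3146  0.2705]
shift [ 0.1627 -0.001   0.0733] [-0.    -0.004  0.001]
shift [ 0.1641 -0.0011  0.2035] [-0.    -0.004  0.001]
(208.75001525878906, 265.25) (19.798988342285156, 21.92030906677246) 45.0 [[0.362 0.328 0.03 ]]
(2.3094096183776855, 178.42234802246094) (24.690128326416016, 9.361875534057617) 67.16634368896484 [[0.655 1.097 0.03 ]]
```

Pot A hidden by the arm in the top view. Descend, then advance along the tool axis and grip.

Scaled: 0.1635 m / 0.75 = 0.218, 0.15 m / 0.75 = 0.2.

```bash
echo '[[[0, 0, 0], [0.0667, 0, 0.0267], 0.085], [[0, 0, 0], [0.1333, 0, 0.06], 0.085], [[0, 0, 0], [0.2, -0.0013, 0.0867], 0.085], [[0, 0, 0], [0.218, -0.0013, 0.1067], 0.085], [[0, 0, 0], [0.218, -0.0013, 0.1067], 0.085]]' | python3 steer.py; echo '[[[0, 0, 0], [0, 0, 0.04], 0.085], [[0, 0, 0], [0, 0, 0.08], 0.085], [[0, 0, 0], [0, 0, 0.12], 0.085], [[0, 0, 0], [0, 0, 0.1507], 0.085], [[0, 0, 0], [0, 0, 0.164], 0.085], [[0, 0, 0], [0, 0, 0.164], 0.085]]' | python3 steer.py;python3 - <<'E'
from h import *
im,m=shot("wrist","w10"); print(T()[0].round(4))
E
```

```text
clock: 20.62
position: [0.5225, -0.3141, 0.0895]
ee_rot: [-2.636, -0.0, 1.706]
force: [0.9, -0.4, -0.1]
width: 0.0849
finger_force: 0.0
clock: 21.38
position: [0.4118, -0.3143, 0.039]
ee_rot: [-2.639, 0.0, 1.703]
force: [1.0, 0.8, -0.4]
width: 0.0848
finger_force: 0.0
[ 0.4123 -0.3142  0.0387]
```

```bash
echo '[[[0, 0, 0], [0, 0, 0], 0.07], [[0, 0, 0], [0, 0, 0], 0.06], [[0, 0, 0], [0, 0, 0], 0.058], [[0, 0, 0], [0, 0, 0], 0.058], [[0, 0, 0], [0, 0, 0], 0.058]]' | python3 steer.py 25; python3 - <<'E'
from h import *
s=r.get_state();print(s["position"].round(4),s["joint_pos"].round(2))
Q=T()[1]; print("up in tool",Q.inv().apply([0,0,.1]).round(4))
E
```

```text
clock: 22.05
position: [0.412, -0.3138, 0.0389]
ee_rot: [-2.637, -0.001, 1.708]
force: [1.8, -0.8, 7.3]
width: 0.0635
finger_force: 24.1
[ 0.412  -0.3138  0.0389] [-0.46  1.01  1.27 -0.45  1.94  1.2 ]
up in tool [-0.0913 -0.     -0.0409]
```

Scaled: -0.119 m / 0.75 = -0.1587, -0.053 m / 0.75 = -0.0707.

```bash
echo '[[[0, 0, 0], [-0.0267, 0, -0.012], 0.058], [[0, 0, 0], [-0.08, 0, -0.036], 0.058], [[0, 0, 0], [-0.1333, 0, -0.06], 0.058], [[0, 0, 0], [-0.1587, 0, -0.0707], 0.058], [[0, 0, 0], [-0.1587, 0, -0.0707], 0.058]]' | python3 steer.py; echo '[[[0, 0, -0.1019], [0, 0, 0], 0.058], [[0, 0, -0.2037], [0, 0, 0], 0.058], [[0, 0, -0.3056], [0, 0, 0], 0.058], [[0, 0, -0.4074], [0, 0, 0], 0.058], [[0, 0, -0.5093], [0, 0, 0], 0.058], [[0, 0, -0.6112], [0, 0, 0], 0.058], [[0, 0, -0.713], [0, 0, 0], 0.058], [[0, 0, -0.8149], [0, 0, 0], 0.058], [[0, 0, -0.9167], [0, 0, 0], 0.058], [[0, 0, -0.9995], [0, 0, 0], 0.058]]' | python3 steer.py;echo '[[[0, 0, -0.1019], [0, 0, 0], 0.058], [[0, 0, -0.2037], [0, 0, 0], 0.058], [[0, 0, -0.3056], [0, 0, 0], 0.058], [[0, 0, -0.4074], [0, 0, 0], 0.058], [[0, 0, -0.5093], [0, 0, 0], 0.058], [[0, 0, -0.6112], [0, 0, 0], 0.058], [[0, 0, -0.713], [0, 0, 0], 0.058], [[0, 0, -0.8149], [0, 0, 0], 0.058], [[0, 0, -0.9167], [0, 0, 0], 0.058], [[0, 0, -0.9995], [0, 0, 0], 0.058]]' | python3 steer.py; python3 - <<'E'
from kin import *
s=r.get_state();print(s["joint_pos"].round(2)); R=pose(np.pi,.19,1); rel([.43,-.313,.07],R); rel([.43,-.313,.15],R)
print(ik(np.array([.43,-.313,.04]),R,K,s["joint_pos"]))
E
```

```text
clock: 22.68
position: [0.4114, -0.3141, 0.1688]
ee_rot: [-2.641, -0.0, 1.702]
force: [-0.0, 0.3, -1.8]
width: 0.0636
finger_force: 25.5
clock: 23.92
position: [0.4103, -0.3136, 0.1654]
ee_rot: [-1.505, -1.515, 0.975]
force: [-0.2, -0.8, -1.7]
width: 0.0635
finger_force: 25.5
clock: 25.18
position: [0.4103, -0.3137, 0.1654]
ee_rot: [0.006, -1.991, -0.006]
force: [0.4, -0.1, -0.0]
width: 0.0638
finger_force: 25.5
[-0.46  0.86  1.25 -0.48  2.09 -2.03]
shift [-0.0951 -0.      0.0209] [0.001 0.23  0.007]
shift [-0.0221  0.0005 -0.0117] [0.001 0.23  0.007]
(array([-0.43453329,  1.13972416,  1.1436917 , -0.51806746,  2.1537631 ,
       -1.96228195]), np.float64(1.4432899320127035e-14))
```

Scaled: -0.095 m / 0.75 = -0.1267, -0.08 m / 0.75 = -0.1067, 0.23 rad / 1.5708 = 0.1464.

```bash
echo '[[[0, 0.0637, 0], [-0.0267, 0, 0], 0.058], [[0, 0.1273, 0], [-0.0533, 0, 0.0067], 0.058], [[0, 0.1464, 0], [-0.08, 0, 0.0133], 0.058], [[0, 0.1464, 0], [-0.1067, 0, 0.0213], 0.058], [[0, 0.1464, 0], [-0.1267, 0, 0.028], 0.058], [[0, 0.1464, 0], [-0.1267, 0, 0.028], 0.058], [[0, 0.1464, 0], [-0.1267, 0, 0.028], 0.058]]' | python3 steer.py; python3 - <<'E'
from kin import *
rel([.43,-.313,.043]); rel([.43,-.313,.12])
im,m=shot("scene","s4"); u,v=proj(m,[.43,-.313,.07])[0].astype(int); a=cv2.resize(im[v-50:v+50,u-70:u+70],None,fx=4,fy=4);cv2.imwrite("pics/c8.png",a)
E
```

```text
clock: 26.05
position: [0.4307, -0.3141, 0.0731]
ee_rot: [-0.001, -1.764, -0.0]
force: [-0.4, -0.3, -0.7]
width: 0.0637
finger_force: 25.5
shift [-0.0294  0.0011  0.0065] 
shift [ 0.0461  0.0011 -0.0083]
```

View pics/c8.png

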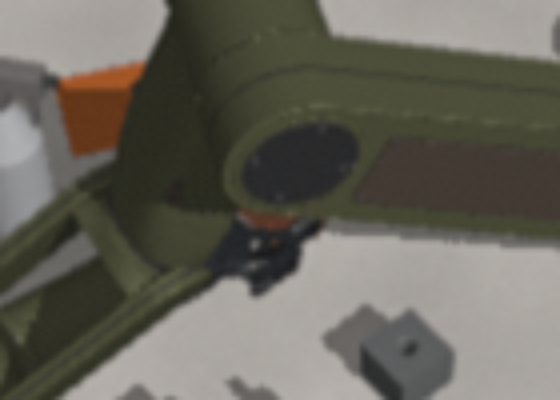

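The view is mostly blocked by the arm, but the pot is in the fingers. Lowering and checking the force.

Scaled: -0.0285 m / 0.75 = -0.038, -0.02 m / 0.75 = -0.0267.

```bash
echo '[[[0, 0, 0], [-0.0133, 0.0007, 0.0027], 0.058], [[0, 0, 0], [-0.0267, 0.0007, 0.0053], 0.058], [[0, 0, 0], [-0.038, 0.0007, 0.008], 0.058], [[0, 0, 0], [-0.038, 0.0007, 0.008], 0.058]]' | python3 steer.py
```

```text
clock: 26.6
position: [0.4297, -0.3132, 0.0421]
ee_rot: [0.0, -1.761, -0.002]
force: [0.0, -0.7, -0.7]
width: 0.0641
finger_force: 25.5
```

Scaled: -0.004 m / 0.75 = -0.0053, -0.002 m / 0.75 = -0.0027.

```bash
echo '[[[0, 0, 0], [-0.0027, 0, 0], 0.058], [[0, 0, 0], [-0.0053, 0, 0.0013], 0.058], [[0, 0, 0], [-0.0053, 0, 0.0013], 0.058]]' | python3 steer.py;echo '[[[0, 0, 0], [0, 0, 0], 0.085], [[0, 0, 0], [0, 0, 0], 0.085], [[0, 0, 0], [0, 0, 0], 0.085], [[0, 0, 0], [0, 0, 0], 0.085]]' | python3 steer.py; python3 - <<'E'
from h import *
shot("wrist","w11")
E
echo '[[[0, 0, 0], [0, 0, -0.0267], 0.085], [[0, 0, 0], [0, 0, -0.0667], 0.085], [[0, 0, 0], [0, 0, -0.12], 0.085], [[0, 0, 0], [0.0267, 0, -0.1733], 0.085], [[0, 0, 0], [0.0933, 0, -0.1867], 0.085], [[0, 0, 0], [0.16, 0, -0.1867], 0.085], [[0, 0, 0], [0.16, 0, -0.1867], 0.085]]' | python3 steer.py
python3 - <<'E'
from h import *
im,m=shot("wrist","w12"); print(r.get_state()["joint_pos"].round(2),T()[0].round(3))
hsv=cv2.cvtColor(im,cv2.COLOR_BGR2HSV);mk=cv2.inRange(hsv,(3,90,30),(14,230,255))
for q in cv2.findContours(mk,cv2.RETR_EXTERNAL,2)[0]:
    if cv2.contourArea(q)>200: print(cv2.contourArea(q),cv2.approxPolyDP(q,4,True)[:,0].tolist())
P=np.array([.43,-.313,0]); c=[P+[a*.032,b*.032,z] for z in(.06,0) for a,b in((1,1),(1,-1),(-1,-1),(-1,1))]; print(proj(m,c).round(0).astype(int).tolist())
E
```

```text
clock: 26.98
position: [0.4298, -0.3134, 0.039]
ee_rot: [-0.0, -1.763, -0.001]
force: [0.1, 0.1, -0.7]
width: 0.0637
finger_force: 25.5
clock: 27.48
position: [0.4299, -0.3134, 0.0391]
ee_rot: [-0.0, -1.763, -0.001]
force: [0.1, -0.4, -0.4]
width: 0.0848
finger_force: 0.0
clock: 28.4
position: [0.545, -0.3137, 0.1883]
ee_rot: [-0.004, -1.769, 0.002]
force: [-0.3, -0.2, 1.0]
width: 0.085
finger_force: 0.0
[-0.38  1.1   0.78 -0.67  2.51 -2.22] [ 0.545 -0.314  0.186]
658.0 [[202, 264], [190, 264], [125, 314], [141, 312], [150, 300], [168, 295]]
5026.5 [[300, 257], [299, 339], [358, 339], [361, 292], [356, 257]]
[[367, 336], [290, 336], [297, 284], [360, 284], [364, 380], [294, 381], [300, 327], [358, 326]]
```

```bash
python3 - <<'E'
from h import *
im,m=load("w12")
for x in(.37,.385,.40,.41):
    P=np.array([x,-.313,0]); c=[P+[a*.032,b*.032,z] for z in(.06,0) for a,b in((1,1),(1,-1),(-1,-1),(-1,1))]; print(x,proj(m,c).round(0).astype(int).tolist())
cv2.imwrite("pics/c9.png",cv2.resize(im[220:380,230:430],None,fx=3,fy=3))
E
```

```text
0.37 [[361, 287], [296, 287], [301, 250], [356, 250], [358, 329], [299, 330], [303, 289], [354, 289]]
0.385 [[362, 297], [295, 298], [300, 258], [357, 257], [359, 341], [298, 341], [302, 298], [355, 297]]
0.4 [[364, 309], [294, 309], [299, 266], [358, 266], [361, 353], [297, 353], [301, 307], [356, 306]]
0.41 [[365, 317], [293, 318], [298, 272], [359, 271], [362, 361], [296, 362], [301, 313], [356, 313]]
```

View pics/c9.png

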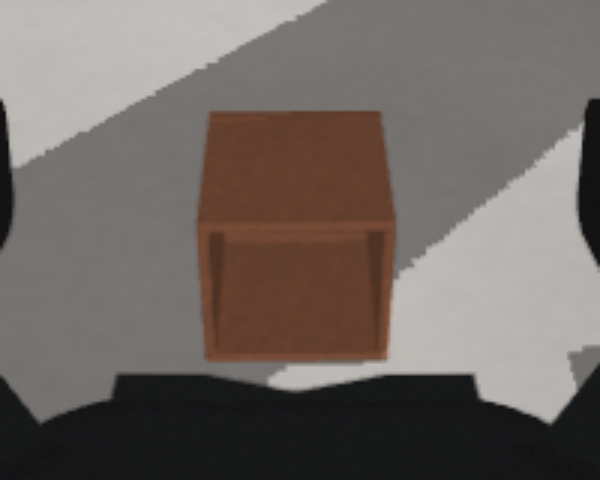

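The crop shows the pot toppled past its far edge and now lying on its side, mouth toward +x, with the rim near x≈.415. From here a 90° tip finishes it: grip it tool-down, then tilt the tool to point at -x.

```bash
python3 - <<'E'
from kin import *
q=r.get_state()["joint_pos"]; R0=T()[1]
for f,p in((.5,(.5,-.313,.22)),(1.,(.43,-.313,.2)),(1.38,(.379,-.313,.18)),(1.38,(.379,-.313,.036))):
    q,e=ik(np.array(p),R0*Ro.from_rotvec([0,-f,0]),K,q);print(q.round(2),round(e,4))
rel([.379,-.3135,.18],down(np.pi/2))
E
```

```text
[-0.44  0.77  1.05 -0.39  2.11 -2.07] 0.0
[-0.58  0.46  1.47 -0.2   1.53 -2.11] 0.0
[-0.78  0.26  1.78  0.    1.09 -2.35] 0.0
[-0.78  0.47  1.95  0.    0.72 -2.35] 0.0
shift [2.660e-02 1.000e-04 1.636e-01] [-0.    -1.374 -0.002]
```

Units first: shifts go in shares of 750 mm and turns go in shares of pi/2 rad. So 0.1636 m / 0.75 = 0.2181, 0.0266 m / 0.75 = 0.0355, -1.374 rad / 1.5708 = -0.8747.

```bash
echo '[[[0, -0.1019, 0], [0.04, 0, 0.0133], 0.085], [[0, -0.2037, 0], [0.0533, 0, 0.04], 0.085], [[0, -0.3056, 0], [0.0667, 0, 0.0667], 0.085], [[0, -0.4074, 0], [0.0667, 0, 0.0933], 0.085], [[0, -0.5093, 0], [0.0667, 0, 0.12], 0.085], [[0, -0.6112, 0], [0.06, 0, 0.1533], 0.085], [[0, -0.713, 0], [0.0533, 0, 0.1867], 0.085], [[0, -0.8149, 0], [0.0467, 0, 0.2067], 0.085], [[0, -0.8747, 0], [0.0355, 0, 0.2181], 0.085], [[0, -0.8747, 0], [0.0355, 0, 0.2181], 0.085]]' | python3 steer.py;echo '[[[0, 0, 0], [0, 0, 0], 0.085], [[0, 0, 0], [0, 0, 0], 0.085]]' | python3 steer.py; python3 - <<'E'
from kin import *
im,m=shot("wrist","w13"); hsv=cv2.cvtColor(im,cv2.COLOR_BGR2HSV);mk=cv2.inRange(hsv,(3,90,30),(14,230,255))
for q in cv2.findContours(mk,cv2.RETR_EXTERNAL,2)[0]:
    if cv2.contourArea(q)>200: print(cv2.contourArea(q),cv2.approxPolyDP(q,3,True)[:,0].tolist())
P=np.array([.385,-.3135,0]); c=[P+[a*.03,b*.032,z] for z in(.064,0) for a,b in((1,1),(1,-1),(-1,-1),(-1,1))]; print(proj(m,c).round(0).astype(int).tolist())
rel([.379,-.3135,.036],down(np.pi/2))
E
```

```text
clock: 29.7
position: [0.3755, -0.3119, 0.1771]
ee_rot: [-0.006, -3.133, -0.006]
force: [-0.2, 0.1, -0.0]
width: 0.0851
finger_force: 0.0
clock: 29.95
position: [0.3803, -0.314, 0.1783]
ee_rot: [0.001, -3.137, -0.0]
force: [0.7, -0.0, 0.7]
width: 0.0849
finger_force: 0.0
6831.0 [[294, 167], [285, 179], [289, 250], [367, 251], [370, 178], [362, 166]]
11719.0 [[130, 101], [121, 101], [117, 106], [89, 200], [58, 190], [39, 270], [123, 308], [152, 233], [116, 214], [150, 118], [146, 109]]
[[369, 250], [288, 250], [285, 176], [371, 176], [361, 224], [296, 224], [294, 163], [362, 163]]
shift [0.0005 0.0003 0.1423] [ 0.    -0.005  0.001]
```

Scaled: 0.142 m / 0.75 = 0.1893, 0.13 m / 0.75 = 0.1733.

```bash
echo '[[[0, 0, 0], [0, 0, 0.0667], 0.085], [[0, 0, 0], [0, 0, 0.1333], 0.085], [[0, 0, 0], [0, 0, 0.1733], 0.085], [[0, 0, 0], [0, 0, 0.1893], 0.085], [[0, 0, 0], [0, 0, 0.1893], 0.07], [[0, 0, 0], [0, 0, 0.1893], 0.058], [[0, 0, 0], [0, 0, 0.1893], 0.058], [[0, 0, 0], [0, 0, 0.1893], 0.058], [[0, 0, 0], [0, 0, 0.1893], 0.058]]' | python3 steer.py 25; echo '[[[0, 0, 0], [0, 0, -0.0533], 0.058], [[0, 0, 0], [0, 0, -0.1333], 0.058], [[0, 0, 0], [0, 0, -0.1733], 0.058]]' | python3 steer.py; python3 - <<'E'
from kin import *
p,Q=T();print(p.round(4)); R=pose(np.pi,.3,1); rel([.43,-.3135,.15],R); rel([.43,-.3135,.06],R)
E
```

```text
clock: 31.12
position: [0.3781, -0.3135, 0.0369]
ee_rot: [-0.001, -3.137, 0.0]
force: [0.2, 0.0, -0.6]
width: 0.064
finger_force: 28.8
clock: 31.5
position: [0.3795, -0.3143, 0.1694]
ee_rot: [-0.001, -3.14, 0.004]
force: [0.3, 0.2, -0.5]
width: 0.0631
finger_force: 28.8
[ 0.3795 -0.3143  0.1694]
shift [-0.0505  0.0009  0.0194] [-0.002  1.269 -0.002]
shift [-0.0506  0.0011  0.1094] [-0.002  1.269 -0.002]
```

Scaled: 0.1094 m / 0.75 = 0.1459, 0.08 m / 0.75 = 0.1067, 1.269 rad / 1.5708 = 0.8079.

```bash
echo '[[[0, 0.1019, 0], [-0.0067, 0, 0], 0.058], [[0, 0.2037, 0], [-0.0133, 0, 0], 0.058], [[0, 0.3056, 0], [-0.02, 0, 0], 0.058], [[0, 0.4074, 0], [-0.0267, 0, 0.0067], 0.058], [[0, 0.5093, 0], [-0.04, 0, 0.0133], 0.058], [[0, 0.6112, 0], [-0.0467, 0, 0.02], 0.058], [[0, 0.713, 0], [-0.0533, 0, 0.0267], 0.058], [[0, 0.8079, 0], [-0.0667, 0, 0.0533], 0.058], [[0, 0.8079, 0], [-0.0667, 0, 0.1067], 0.058], [[0, 0.8079, 0], [-0.0667, 0, 0.1459], 0.058]]' | python3 steer.py;echo '[[[0, 0, 0], [0, 0, 0], 0.058], [[0, 0, 0], [0, 0, 0], 0.058]]' | python3 steer.py; python3 - <<'E'
from kin import *
p,Q=T();print(p.round(4)); rel([.43,-.3135,.047]); rel([.43,-.3135,.15])
E
```

```text
clock: 32.75
position: [0.428, -0.3131, 0.0541]
ee_rot: [0.001, -1.867, -0.002]
force: [0.2, 1.0, -0.3]
width: 0.0639
finger_force: 28.8
clock: 33.0
position: [0.4284, -0.3137, 0.0583]
ee_rot: [-0.001, -1.869, -0.0]
force: [0.4, -0.3, 0.1]
width: 0.0636
finger_force: 28.8
[ 0.4284 -0.3137  0.0583]
shift [-0.0113  0.0002  0.0017] 
shift [ 0.0872  0.0002 -0.0285]
```

Scaled: -0.013 m / 0.75 = -0.0173, -0.01 m / 0.75 = -0.0133.

```bash
echo '[[[0, 0, 0], [-0.0067, 0, 0.0013], 0.058], [[0, 0, 0], [-0.0133, 0, 0.0027], 0.058], [[0, 0, 0], [-0.0173, 0, 0.0027], 0.058], [[0, 0, 0], [-0.0173, 0, 0.0027], 0.058]]' | python3 steer.py; echo '[[[0, 0, 0], [0, 0, 0], 0.07], [[0, 0, 0], [0, 0, 0], 0.085], [[0, 0, 0], [0, 0, 0], 0.085], [[0, 0, 0], [0, 0, 0], 0.085], [[0, 0, 0], [0, 0, -0.0267], 0.085], [[0, 0, 0], [0, 0, -0.08], 0.085], [[0, 0, 0], [0.04, 0, -0.1467], 0.085], [[0, 0, 0], [0.12, 0, -0.1867], 0.085], [[0, 0, 0], [0.1733, 0, -0.1867], 0.085], [[0, 0, 0], [0.1733, 0, -0.1867], 0.085]]' | python3 steer.py; python3 - <<'E'
from kin import *
im,m=shot("wrist","w14"); print(r.get_state()["joint_pos"].round(2),T()[0].round(3))
hsv=cv2.cvtColor(im,cv2.COLOR_BGR2HSV);mk=cv2.inRange(hsv,(3,90,30),(14,230,255))
for q in cv2.findContours(mk,cv2.RETR_EXTERNAL,2)[0]:
    if cv2.contourArea(q)>200: print(cv2.contourArea(q),cv2.approxPolyDP(q,3,True)[:,0].tolist())
for x in(.41,.42,.43,.44):
    P=np.array([x,-.3135,0]); c=[P+[a*.032,b*.032,z] for z in(.06,0) for a,b in((1,1),(1,-1),(-1,-1),(-1,1))]; print(x,proj(m,c).round(0).astype(int).tolist())
E
```

```text
clock: 33.5
position: [0.43, -0.3136, 0.0473]
ee_rot: [-0.003, -1.864, 0.002]
force: [2.4, -1.6, 8.9]
width: 0.0638
finger_force: 29.3
clock: 34.75
position: [0.5264, -0.3137, 0.2131]
ee_rot: [-0.003, -1.874, 0.002]
force: [-0.0, -0.4, 0.7]
width: 0.0849
finger_force: 0.0
[-0.4   1.01  0.85 -0.6   2.43 -2.17] [ 0.526 -0.314  0.211]
3148.0 [[298, 299], [292, 344], [326, 350], [364, 344], [359, 300]]
404.5 [[202, 263], [193, 262], [132, 313], [141, 312], [150, 300], [168, 295], [191, 269]]
0.41 [[364, 332], [293, 332], [298, 280], [358, 280], [360, 368], [297, 369], [301, 316], [356, 316]]
0.42 [[365, 342], [292, 342], [297, 287], [359, 287], [361, 378], [296, 378], [300, 324], [356, 323]]
0.43 [[366, 352], [291, 353], [297, 295], [360, 294], [362, 388], [295, 388], [300, 331], [357, 331]]
0.44 [[367, 364], [290, 364], [296, 303], [361, 302], [363, 399], [294, 399], [299, 339], [358, 339]]
```

```bash
python3 - <<'E'
from kin import *
q=r.get_state()["joint_pos"]
for S in((.56,-.29),(.54,-.29),(.45,-.42)):
  for f,z in((1.269,.2),(1.269,.047),(.6,.2),(0,.17),(0,.04)):
    x,e=ik(np.array([*S,z]),down(np.pi/2)*Ro.from_rotvec([0,f,0]),K,q);print(S,f,z,x.round(2),round(e,4),fk(x,K)[2].round(2))
# tool down over B for viewing
p,Q=T()
for yaw in (np.pi/2,np.pi/4,3*np.pi/4,-np.pi/4,-np.pi/2):
    x,e=ik(np.array([.36,.32,.2]),down(yaw),K,[.6,.2,1.7,0,1.2,0]);print(round(yaw,2),x.round(2),round(e,4))
rel([.43,-.3135,.30],down(np.pi/2))
E
```

```text
(0.56, -0.29) 1.269 0.2 [-0.36  1.05  0.78 -0.58  2.48 -2.16] 0.0 [ 0.89 -0.29  0.3 ]
(0.56, -0.29) 1.269 0.047 [-0.36  1.2   0.8  -0.48  2.33 -2.03] 0.0 [ 0.89 -0.29  0.15]
(0.56, -0.29) 0.6 0.2 [-0.42  0.71  1.07 -0.25  1.91 -2.01] 0.0 [ 0.76 -0.29  0.49]
(0.56, -0.29) 0 0.17 [-0.54  0.45  1.5  -0.    1.19 -2.11] 0.0 [ 0.56 -0.29  0.52]
(0.56, -0.29) 0 0.04 [-0.54  0.59  1.62 -0.    0.92 -2.11] 0.0 [ 0.56 -0.29  0.39]
(0.54, -0.29) 1.269 0.2 [-0.37  1.02  0.85 -0.56  2.44 -2.13] 0.0 [ 0.87 -0.29  0.3 ]
(0.54, -0.29) 1.269 0.047 [-0.37  1.18  0.87 -0.47  2.29 -2.01] 0.0 [ 0.87 -0.29  0.15]
(0.54, -0.29) 0.6 0.2 [-0.43  0.69  1.12 -0.25  1.88 -2.01] 0.0 [ 0.74 -0.29  0.49]
(0.54, -0.29) 0 0.17 [-0.56  0.43  1.54 -0.    1.18 -2.13] 0.0 [ 0.54 -0.29  0.52]
(0.54, -0.29) 0 0.04 [-0.56  0.58  1.67 -0.    0.9  -2.13] 0.0 [ 0.54 -0.29  0.39]
(0.45, -0.42) 1.269 0.2 [-0.54  0.98  0.96 -0.71  2.29 -2.26] 0.0 [ 0.78 -0.42  0.3 ]
(0.45, -0.42) 1.269 0.047 [-0.54  1.14  0.98 -0.62  2.15 -2.12] 0.0 [ 0.78 -0.42  0.15]
(0.45, -0.42) 0.6 0.2 [-0.63  0.66  1.18 -0.35  1.8  -2.19] 0.0 [ 0.65 -0.42  0.49]
(0.45, -0.42) 0 0.17 [-0.82  0.43  1.53 -0.    1.18 -2.39] 0.0 [ 0.45 -0.42  0.52]
(0.45, -0.42) 0 0.04 [-0.82  0.58  1.66 -0.    0.9  -2.39] 0.0 [ 0.45 -0.42  0.39]
1.57 [ 0.64  0.23  1.77 -0.    1.14 -0.93] 0.0
0.79 [ 0.64  0.23  1.77 -0.    1.14 -0.15] 0.0
2.36 [ 0.64  0.23  1.77  0.    1.14 -1.72] 0.0
-0.79 [0.64 0.23 1.77 0.   1.14 1.43] 0.0
-1.57 [0.64 0.23 1.77 0.   1.14 2.21] 0.0
shift [0.1137 0.     0.0653] [-0.00e+00 -1.27e+00 -1.00e-03]
```

Scaled: 0.1137 m / 0.75 = 0.1516, 0.11 m / 0.75 = 0.1467, -1.27 rad / 1.5708 = -0.8085.

```bash
echo '[[[0, -0.1019, 0], [0.04, 0, 0], 0.085], [[0, -0.2037, 0], [0.08, 0, 0], 0.085], [[0, -0.3056, 0], [0.12, 0, 0.0133], 0.085], [[0, -0.4074, 0], [0.1333, 0, 0.0267], 0.085], [[0, -0.5093, 0], [0.1333, 0, 0.04], 0.085], [[0, -0.6112, 0], [0.1467, 0, 0.0533], 0.085], [[0, -0.713, 0], [0.1516, 0, 0.0667], 0.085], [[0, -0.8085, 0], [0.1516, 0, 0.0733], 0.085], [[0, -0.8085, 0], [0.1516, 0, 0.0733], 0.085], [[0, -0.8085, 0], [0.1516, 0, 0.0733], 0.085]]' | python3 steer.py; python3 - <<'E'
from kin import *
im,m=shot("wrist","w15"); print(T()[0].round(3))
hsv=cv2.cvtColor(im,cv2.COLOR_BGR2HSV);mk=cv2.inRange(hsv,(3,90,30),(14,230,255))
for q in cv2.findContours(mk,cv2.RETR_EXTERNAL,2)[0]:
    if cv2.contourArea(q)>1000:
        print(cv2.contourArea(q),cv2.approxPolyDP(q,3,True)[:,0].tolist())
        M=np.zeros(mk.shape,np.uint8);cv2.drawContours(M,[q],-1,255,-1);M=cv2.erode(M,np.ones((7,7)));print(cv2.meanStdDev(im,mask=M)[1].ravel().round(1))
for x in(.43,.435,.44):
    P=np.array([x,-.3135,0]); c=[P+[a*.032,b*.032,z] for z in(.06,0) for a,b in((1,1),(1,-1),(-1,-1),(-1,1))]; print(x,proj(m,c).round(0).astype(int).tolist())
rel([.36,.30,.30],down(3*np.pi/4))
E
```

```text
clock: 36.05
position: [0.4402, -0.3137, 0.3008]
ee_rot: [-0.002, -3.136, -0.003]
force: [0.3, -0.3, -0.3]
width: 0.0851
finger_force: 0.0
[ 0.441 -0.314  0.301]
3145.5 [[301, 145], [301, 200], [354, 201], [356, 147], [346, 143]]
[1.6 2.  2.8]
7238.0 [[181, 55], [173, 59], [148, 132], [123, 124], [103, 188], [167, 220], [194, 158], [166, 143], [196, 68], [194, 61]]
[ 4.4  7.9 12.7]
0.43 [[355, 197], [300, 197], [299, 141], [356, 141], [351, 186], [304, 186], [303, 137], [352, 137]]
0.435 [[355, 201], [300, 201], [299, 145], [356, 145], [351, 189], [304, 190], [303, 141], [352, 141]]
0.44 [[355, 205], [300, 205], [299, 150], [356, 150], [351, 193], [304, 193], [303, 145], [352, 145]]
shift [0.0811 0.6137 0.0022] [ 0.004 -0.005 -0.786]
```

Scaled: 0.6 m / 0.75 = 0.8, 0.36 m / 0.75 = 0.48, -0.786 rad / 1.5708 = -0.5004.

```bash
echo '[[[0, 0, -0.0318], [0.0067, 0.0733, 0], 0.085], [[0, 0, -0.0828], [0.0133, 0.156, 0], 0.085], [[0, 0, -0.1337], [0.0267, 0.2373, 0], 0.085], [[0, 0, -0.191], [0.04, 0.32, 0], 0.085], [[0, 0, -0.2546], [0.0533, 0.4, 0], 0.085], [[0, 0, -0.3183], [0.0667, 0.48, 0], 0.085], [[0, 0, -0.382], [0.08, 0.56, 0], 0.085], [[0, 0, -0.4456], [0.0933, 0.64, 0], 0.085], [[0, 0, -0.5004], [0.108, 0.72, 0], 0.085], [[0, 0, -0.5004], [0.108, 0.8, 0], 0.085]]' | python3 steer.py;echo '[[[0, 0, 0], [0, 0, 0.0267], 0.085], [[0, 0, 0], [0, 0, 0.0533], 0.085], [[0, 0, 0], [0, 0, 0.0533], 0.085]]' | python3 steer.py; python3 - <<'E'
from kin import *
im,m=shot("wrist","w16"); print(T()[0].round(3))
hsv=cv2.cvtColor(im,cv2.COLOR_BGR2HSV);mk=cv2.inRange(hsv,(3,90,30),(14,230,255))
for q in cv2.findContours(mk,cv2.RETR_EXTERNAL,2)[0]:
    if cv2.contourArea(q)>1000: print(cv2.contourArea(q),cv2.minAreaRect(q),cv2.approxPolyDP(q,3,True)[:,0].tolist())
cv2.imwrite("pics/t4.png",r.capture("top"))
for x,y,w in((.362,.328,.75),(.362,.328,.6)):
    c=[np.array([x,y,z])+Ro.from_euler("z",w).apply([a*.032,b*.032,0]) for z in(.06,0) for a,b in((1,1),(1,-1),(-1,-1),(-1,1))]; print(proj(m,c).round(0).astype(int).tolist())
E
```

```text
clock: 37.35
position: [0.359, 0.2899, 0.3019]
ee_rot: [1.205, -2.896, -0.001]
force: [0.1, -0.7, 0.4]
width: 0.085
finger_force: 0.0
clock: 37.72
position: [0.3586, 0.2874, 0.2602]
ee_rot: [1.202, -2.893, -0.001]
force: [0.3, 0.4, -0.0]
width: 0.0848
finger_force: 0.0
[0.359 0.288 0.261]
3943.5 ((352.5, 208.5), (67.0, 61.0), 90.0) [[323, 175], [323, 242], [380, 242], [383, 185], [375, 175]]
[[380, 244], [320, 242], [322, 183], [385, 186], [372, 226], [321, 224], [323, 173], [376, 175]]
[[375, 248], [316, 237], [327, 179], [389, 191], [368, 229], [318, 220], [327, 170], [379, 180]]
```

```bash
python3 - <<'E'
from kin import *
rel([.362,.3275,.035],down(3*np.pi/4-.01))
E
```

```text
shift [-0.0306  0.0261  0.2271] [ 0.003 -0.003  0.011]
```

Scaled: 0.226 m / 0.75 = 0.3013, 0.215 m / 0.75 = 0.2867, 0.011 rad / 1.5708 = 0.007.

```bash
echo '[[[0, 0, 0.007], [-0.0408, 0.0348, 0.04], 0.085], [[0, 0, 0.007], [-0.0408, 0.0348, 0.1067], 0.085], [[0, 0, 0.007], [-0.0408, 0.0348, 0.1867], 0.085], [[0, 0, 0.007], [-0.0408, 0.0348, 0.2533], 0.085], [[0, 0, 0.007], [-0.0408, 0.0348, 0.2867], 0.085], [[0, 0, 0.007], [-0.0408, 0.0348, 0.3013], 0.085], [[0, 0, 0.007], [-0.0408, 0.0348, 0.3013], 0.07], [[0, 0, 0.007], [-0.0408, 0.0348, 0.3013], 0.058], [[0, 0, 0.007], [-0.0408, 0.0348, 0.3013], 0.058], [[0, 0, 0.007], [-0.0408, 0.0348, 0.3013], 0.058]]' | python3 steer.py 25; echo '[[[0, 0, 0], [0, 0, 0], 0.058], [[0, 0, 0], [0, 0, -0.0267], 0.058], [[0, 0, 0], [0, 0, -0.1067], 0.058], [[0, 0, 0], [0, 0, -0.1867], 0.058], [[0, 0, 0], [0, 0, -0.2667], 0.058], [[0, 0, 0], [0, 0, -0.3467], 0.058]]' | python3 steer.py; python3 - <<'E'
from kin import *
rel([.56,-.29,.30],down(np.pi/2)); print(r.get_state()["joint_pos"].round(2))
E
```

```text
clock: 39.08
position: [0.3622, 0.3272, 0.0373]
ee_rot: [1.186, -2.908, -0.004]
force: [-0.0, 0.1, 3.9]
width: 0.0637
finger_force: 28.6
clock: 39.83
position: [0.362, 0.3262, 0.2984]
ee_rot: [1.185, -2.906, -0.003]
force: [1.3, 0.8, -2.2]
width: 0.0637
finger_force: 28.2
shift [ 0.2893 -0.579  -0.0028] [ 0.002 -0.003  0.774]
[ 0.64  0.15  1.61  0.    1.39 -1.7 ]
```

Scaled: -0.54 m / 0.75 = -0.72, -0.05 m / 0.75 = -0.0667, 0.774 rad / 1.5708 = 0.4927.

```bash
echo '[[[0, 0, 0.0446], [0.0267, -0.0667, 0], 0.058], [[0, 0, 0.0955], [0.06, -0.1333, 0], 0.058], [[0, 0, 0.1464], [0.0933, -0.2067, 0], 0.058], [[0, 0, 0.1974], [0.1333, -0.28, 0], 0.058], [[0, 0, 0.2483], [0.1733, -0.3533, 0], 0.058], [[0, 0, 0.2992], [0.2067, -0.4267, 0], 0.058], [[0, 0, 0.3501], [0.24, -0.5, 0], 0.058], [[0, 0, 0.4011], [0.28, -0.5733, 0], 0.058], [[0, 0, 0.4456], [0.32, -0.6467, 0], 0.058], [[0, 0, 0.4927], [0.3533, -0.72, 0], 0.058]]' | python3 steer.py;echo '[[[0, 0, 0], [0, 0, 0], 0.058]]' | python3 steer.py; python3 - <<'E'
from kin import *
p,Q=T();print(p.round(3)); R=pose(np.pi,.3,1); rel([.57,-.29,.15],R); rel([.57,-.29,.06],R);print(r.get_state()["joint_pos"].round(2))
E
```

```text
clock: 41.08
position: [0.5504, -0.2467, 0.2951]
ee_rot: [-0.004, -3.138, -0.002]
force: [1.7, 1.0, -0.2]
width: 0.0638
finger_force: 28.3
clock: 41.2
position: [0.5515, -0.2491, 0.2943]
ee_rot: [-0.007, -3.138, 0.001]
force: [-0.1, 1.2, -0.6]
width: 0.0639
finger_force: 28.3
[ 0.552 -0.249  0.294]
shift [-0.0192 -0.0407  0.1442] [ 0.002  1.267 -0.005]
shift [-0.0195 -0.0406  0.2342] [ 0.002  1.267 -0.005]
[-0.49  0.32  1.38 -0.    1.45 -2.06]
```

Scaled: 0.234 m / 0.75 = 0.312, 0.2 m / 0.75 = 0.2667, 1.267 rad / 1.5708 = 0.8066.

```bash
echo '[[[0, 0.1019, 0], [-0.0067, -0.0133, 0.0267], 0.058], [[0, 0.2037, 0], [-0.0133, -0.0267, 0.0533], 0.058], [[0, 0.3056, 0], [-0.02, -0.04, 0.08], 0.058], [[0, 0.4074, 0], [-0.0267, -0.054, 0.12], 0.058], [[0, 0.5093, 0], [-0.0267, -0.054, 0.1467], 0.058], [[0, 0.6112, 0], [-0.0267, -0.054, 0.16], 0.058], [[0, 0.713, 0], [-0.0267, -0.054, 0.1867], 0.058], [[0, 0.8066, 0], [-0.0267, -0.054, 0.2133], 0.058], [[0, 0.8066, 0], [-0.0267, -0.054, 0.2667], 0.058], [[0, 0.8066, 0], [-0.0267, -0.054, 0.312], 0.058]]' | python3 steer.py;echo '[[[0, 0, 0], [0, 0, 0], 0.058], [[0, 0, 0], [0, 0, 0], 0.058]]' | python3 steer.py; python3 - <<'E'
from kin import *
p,Q=T();print(p.round(4)); rel([.57,-.29,.043]);rel([.57,-.29,.15])
E
```

```text
clock: 42.45
position: [0.5697, -0.284, 0.0588]
ee_rot: [0.003, -1.869, -0.001]
force: [0.2, -0.1, -0.4]
width: 0.064
finger_force: 28.3
clock: 42.7
position: [0.5703, -0.2851, 0.063]
ee_rot: [-0.0, -1.872, 0.0]
force: [0.4, 0.8, -0.3]
width: 0.0639
finger_force: 28.3
[ 0.5703 -0.2851  0.063 ]
shift [-0.019  -0.0049  0.0062] 
shift [ 0.0831 -0.0049 -0.0255]
```

Scaled: -0.02 m / 0.75 = -0.0267, -0.018 m / 0.75 = -0.024.

```bash
echo '[[[0, 0, 0], [-0.0093, 0, 0.0027], 0.058], [[0, 0, 0], [-0.0187, 0, 0.0053], 0.058], [[0, 0, 0], [-0.024, 0, 0.0067], 0.058], [[0, 0, 0], [-0.0267, 0, 0.008], 0.058], [[0, 0, 0], [-0.0267, 0, 0.008], 0.058]]' | python3 steer.py; echo '[[[0, 0, 0], [0, 0, 0], 0.07], [[0, 0, 0], [0, 0, 0], 0.085], [[0, 0, 0], [0, 0, 0], 0.085], [[0, 0, 0], [0, 0, 0], 0.085], [[0, 0, 0], [0, 0, -0.0267], 0.085], [[0, 0, 0], [0, 0, -0.08], 0.085], [[0, 0, 0], [0.04, 0, -0.1333], 0.085], [[0, 0, 0], [0.12, 0, -0.1333], 0.085], [[0, 0, 0], [0.1733, 0, -0.1333], 0.085], [[0, 0, 0], [0.1733, 0, -0.1333], 0.085]]' | python3 steer.py; python3 - <<'E'
from kin import *
print(T()[0].round(4)); rel([.56,-.287,.22],down(np.pi/2)); im,m=shot("wrist","w17")
hsv=cv2.cvtColor(im,cv2.COLOR_BGR2HSV);mk=cv2.inRange(hsv,(3,90,30),(14,230,255))
for q in cv2.findContours(mk,cv2.RETR_EXTERNAL,2)[0]:
    if cv2.contourArea(q)>1000: print(cv2.contourArea(q),cv2.approxPolyDP(q,3,True)[:,0].tolist())
E
```

```text
clock: 43.32
position: [0.5702, -0.285, 0.0416]
ee_rot: [-0.001, -1.87, 0.001]
force: [1.1, 1.3, 4.9]
width: 0.0637
finger_force: 28.4
clock: 44.58
position: [0.6274, -0.2853, 0.1988]
ee_rot: [-0.002, -1.878, 0.002]
force: [0.7, -0.0, 0.5]
width: 0.0848
finger_force: 0.0
[ 0.6274 -0.2853  0.1988]
shift [ 0.0406 -0.0018  0.0579] [-0.002 -1.264 -0.002]
1974.5 [[293, 320], [290, 344], [326, 350], [367, 344], [365, 320]]
3923.5 [[281, 226], [272, 261], [277, 297], [329, 299], [331, 227]]
5159.0 [[209, 215], [200, 210], [145, 245], [142, 255], [123, 247], [56, 292], [79, 312], [111, 304], [120, 313], [172, 270], [153, 260], [207, 221]]
```

Go above it tool-down and measure.

Scaled: 0.06 m / 0.75 = 0.08, 0.05 m / 0.75 = 0.0667, -1.264 rad / 1.5708 = -0.8047.

```bash
echo '[[[0, -0.1019, 0], [0.04, 0, -0.0133], 0.085], [[0, -0.2037, 0], [0.08, 0, -0.0133], 0.085], [[0, -0.3056, 0], [0.08, 0, 0], 0.085], [[0, -0.4074, 0], [0.08, 0, 0.0133], 0.085], [[0, -0.5093, 0], [0.08, 0, 0.0267], 0.085], [[0, -0.6112, 0], [0.0667, 0, 0.04], 0.085], [[0, -0.713, 0], [0.0667, 0, 0.0533], 0.085], [[0, -0.8047, 0], [0.0541, 0, 0.0667], 0.085], [[0, -0.8047, 0], [0.0541, 0, 0.0667], 0.085], [[0, -0.8047, 0], [0.0541, 0, 0.0667], 0.085]]' | python3 steer.py; echo '[[[0, 0, 0], [0, 0, 0], 0.085]]' | python3 steer.py; python3 - <<'E'
from kin import *
im,m=shot("wrist","w18"); print(T()[0].round(4))
hsv=cv2.cvtColor(im,cv2.COLOR_BGR2HSV);mk=cv2.inRange(hsv,(3,90,30),(14,230,255))
for q in cv2.findContours(mk,cv2.RETR_EXTERNAL,2)[0]:
    if cv2.contourArea(q)>1000: print(cv2.contourArea(q),cv2.approxPolyDP(q,3,True)[:,0].tolist())
for x in(.555,.565,.575):
    P=np.array([x,-.286,0]); c=[P+[a*.03,b*.032,z] for z in(.064,0) for a,b in((1,1),(1,-1),(-1,-1),(-1,1))]; print(x,proj(m,c).round(0).astype(int).tolist())
E
```

```text
clock: 45.88
position: [0.5686, -0.2857, 0.218]
ee_rot: [0.0, -3.134, -0.001]
force: [1.0, -0.9, 0.9]
width: 0.085
finger_force: 0.0
clock: 46.0
position: [0.5699, -0.2858, 0.2181]
ee_rot: [0.002, -3.135, 0.0]
force: [-0.1, 0.3, 0.1]
width: 0.0853
finger_force: 0.0
[ 0.5698 -0.2857  0.218 ]
5073.5 [[299, 158], [293, 166], [295, 230], [363, 231], [362, 162], [358, 158]]
6211.5 [[254, 0], [255, 72], [269, 80], [331, 81], [334, 0]]
9615.5 [[29, 0], [8, 86], [93, 126], [122, 36], [83, 15], [89, 12], [93, 0], [59, 0], [61, 5], [51, 0]]
0.555 [[363, 213], [292, 212], [290, 145], [365, 145], [357, 196], [298, 196], [297, 139], [358, 140]]
0.565 [[363, 223], [292, 223], [290, 156], [365, 156], [357, 204], [298, 204], [297, 149], [358, 149]]
0.575 [[363, 234], [292, 233], [290, 168], [365, 168], [357, 213], [299, 213], [297, 159], [358, 159]]
```

```bash
python3 - <<'E'
from kin import *
rel([.5665,-.2865,.037],down(np.pi/2))
E
```

```text
shift [ 0.0021 -0.0008  0.181 ] [-0.    -0.006  0.001]
```

Scaled: 0.18 m / 0.75 = 0.24, 0.173 m / 0.75 = 0.2307.

```bash
echo '[[[0, 0, 0], [0.004, -0.0013, 0.0667], 0.085], [[0, 0, 0], [0.004, -0.0013, 0.1333], 0.085], [[0, 0, 0], [0.004, -0.0013, 0.2], 0.085], [[0, 0, 0], [0.004, -0.0013, 0.2307], 0.085], [[0, 0, 0], [0.004, -0.0013, 0.24], 0.085], [[0, 0, 0], [0.004, -0.0013, 0.24], 0.07], [[0, 0, 0], [0.004, -0.0013, 0.24], 0.058], [[0, 0, 0], [0.004, -0.0013, 0.24], 0.058], [[0, 0, 0], [0.004, -0.0013, 0.24], 0.058], [[0, 0, 0], [0.004, -0.0013, 0.24], 0.058]]' | python3 steer.py 25; echo '[[[0, 0, 0], [0, 0, -0.0533], 0.058], [[0, 0, 0], [0, 0, -0.1333], 0.058], [[0, 0, 0], [0, 0, -0.1733], 0.058], [[0, 0, 0], [0, 0, -0.1733], 0.058]]' | python3 steer.py; python3 - <<'E'
from kin import *
p,Q=T();print(p.round(4)); R=pose(np.pi,.3,1); rel([.58,-.287,.06],R)
E
```

```text
clock: 47.3
position: [0.5634, -0.2863, 0.0389]
ee_rot: [0.0, -3.136, 0.0]
force: [-0.2, 0.6, 3.1]
width: 0.064
finger_force: 29.1
clock: 47.8
position: [0.5658, -0.2872, 0.1715]
ee_rot: [0.0, -3.141, 0.005]
force: [0.8, 0.7, -1.5]
width: 0.0637
finger_force: 28.7
[ 0.5658 -0.2872  0.1715]
shift [-0.0143  0.0006  0.1115] [-0.003  1.27  -0.002]
```

Scaled: 0.1115 m / 0.75 = 0.1487, 0.08 m / 0.75 = 0.1067, 1.27 rad / 1.5708 = 0.8085.

```bash
echo '[[[0, 0.1019, 0], [-0.0067, 0, 0], 0.058], [[0, 0.2037, 0], [-0.0133, 0, 0], 0.058], [[0, 0.3056, 0], [-0.0187, 0, 0], 0.058], [[0, 0.4074, 0], [-0.0187, 0, 0.0067], 0.058], [[0, 0.5093, 0], [-0.0187, 0, 0.0133], 0.058], [[0, 0.6112, 0], [-0.0187, 0, 0.02], 0.058], [[0, 0.713, 0], [-0.0187, 0, 0.0267], 0.058], [[0, 0.8085, 0], [-0.0187, 0, 0.0533], 0.058], [[0, 0.8085, 0], [-0.0187, 0, 0.1067], 0.058], [[0, 0.8085, 0], [-0.0187, 0, 0.1487], 0.058]]' | python3 steer.py;echo '[[[0, 0, 0], [0, 0, 0], 0.058], [[0, 0, 0], [0, 0, 0], 0.058]]' | python3 steer.py; python3 - <<'E'
from kin import *
p,Q=T();print(p.round(4)); rel([p[0],-.287,.048])
E
```

```text
clock: 49.05
position: [0.5761, -0.2857, 0.0519]
ee_rot: [0.003, -1.86, -0.002]
force: [0.1, -0.8, -0.8]
width: 0.064
finger_force: 28.7
clock: 49.3
position: [0.5775, -0.2863, 0.0576]
ee_rot: [-0.0, -1.866, 0.0]
force: [-1.1, 0.3, -1.4]
width: 0.0636
finger_force: 28.7
[ 0.5775 -0.2863  0.0576]
shift [-0.0092 -0.0007  0.0028]
```

Scaled: -0.012 m / 0.75 = -0.016, -0.01 m / 0.75 = -0.0133.

```bash
echo '[[[0, 0, 0], [-0.0067, 0, 0.0013], 0.058], [[0, 0, 0], [-0.0133, 0, 0.0027], 0.058], [[0, 0, 0], [-0.016, 0, 0.004], 0.058], [[0, 0, 0], [-0.016, 0, 0.004], 0.058]]' | python3 steer.py; echo '[[[0, 0, 0], [0, 0, 0], 0.07], [[0, 0, 0], [0, 0, 0], 0.085], [[0, 0, 0], [0, 0, 0], 0.085], [[0, 0, 0], [0, 0, 0], 0.085], [[0, 0, 0], [0, 0, -0.0267], 0.085], [[0, 0, 0], [0, 0, -0.08], 0.085], [[0, 0, 0], [0.04, 0, -0.1333], 0.085], [[0, 0, 0], [0.12, 0, -0.1333], 0.085], [[0, 0, 0], [0.2, 0, -0.1333], 0.085], [[0, 0, 0], [0.2, 0, -0.1333], 0.085]]' | python3 steer.py; python3 - <<'E'
from kin import *
print(T()[0].round(4)); rel([.55,-.287,.30],down(np.pi/2))
E
```

```text
clock: 49.8
position: [0.5787, -0.2862, 0.0489]
ee_rot: [-0.003, -1.865, 0.003]
force: [3.8, -1.5, 10.8]
width: 0.0639
finger_force: 29.6
clock: 51.05
position: [0.6304, -0.2862, 0.2232]
ee_rot: [-0.004, -1.874, 0.002]
force: [0.4, 1.0, 0.5]
width: 0.0848
finger_force: 0.0
[ 0.6304 -0.2862  0.2232]
shift [ 0.0973 -0.0012  0.0538] [-0.002 -1.268 -0.004]
```

Scaled: 0.097 m / 0.75 = 0.1293, 0.09 m / 0.75 = 0.12, -1.268 rad / 1.5708 = -0.8072.

```bash
echo '[[[0, -0.1019, 0], [0.04, 0, -0.0133], 0.085], [[0, -0.2037, 0], [0.08, 0, -0.0133], 0.085], [[0, -0.3056, 0], [0.1067, 0, 0], 0.085], [[0, -0.4074, 0], [0.12, 0, 0.0133], 0.085], [[0, -0.5093, 0], [0.1293, 0, 0.0267], 0.085], [[0, -0.6112, 0], [0.1293, 0, 0.04], 0.085], [[0, -0.713, 0], [0.1293, 0, 0.0533], 0.085], [[0, -0.8072, 0], [0.1293, 0, 0.0717], 0.085], [[0, -0.8072, 0], [0.1293, 0, 0.0717], 0.085], [[0, -0.8072, 0], [0.1293, 0, 0.0717], 0.085]]' | python3 steer.py; python3 - <<'E'
from kin import *
im,m=shot("wrist","w19"); print(T()[0].round(4))
hsv=cv2.cvtColor(im,cv2.COLOR_BGR2HSV);mk=cv2.inRange(hsv,(3,90,30),(14,230,255))
for q in cv2.findContours(mk,cv2.RETR_EXTERNAL,2)[0]:
    if cv2.contourArea(q)>1000:
        print(cv2.contourArea(q),cv2.approxPolyDP(q,3,True)[:,0].tolist())
        M=np.zeros(mk.shape,np.uint8);cv2.drawContours(M,[q],-1,255,-1);M=cv2.erode(M,np.ones((7,7)));print(cv2.meanStdDev(im,mask=M)[1].ravel().round(1))
for x in(.575,.585,.595):
    P=np.array([x,-.286,0]); c=[P+[a*.032,b*.032,z] for z in(.06,0) for a,b in((1,1),(1,-1),(-1,-1),(-1,1))]; print(x,proj(m,c).round(0).astype(int).tolist())
h,t=shot("top","t5");h2=cv2.cvtColor(h,cv2.COLOR_BGR2HSV);mt=cv2.inRange(h2,(3,90,30),(14,230,255))
for q in cv2.findContours(mt,cv2.RETR_EXTERNAL,2)[0]:
    if 100<cv2.contourArea(q)<900: (c,s,a)=cv2.minAreaRect(q);print(c,s,plane(t,[c],.03).round(3))
sc,_=shot("scene","s5")
cv2.imwrite("pics/c10.png",np.hstack([cv2.resize(im[100:300,220:440],(400,364)),cv2.resize(h[120:300,180:420],(400,364))]))
E
```

```text
clock: 52.3
position: [0.5509, -0.2865, 0.294]
ee_rot: [-0.0, -3.132, -0.001]
force: [0.8, 0.5, -0.7]
width: 0.0852
finger_force: 0.0
[ 0.5518 -0.2867  0.2939]
3244.0 [[305, 173], [300, 181], [302, 234], [355, 233], [352, 174]]
[ 9.1 12.3 18.4]
3878.0 [[272, 38], [272, 101], [330, 104], [332, 39]]
[1.3 1.7 2.3]
7549.0 [[152, 0], [124, 0], [111, 42], [87, 32], [67, 108], [134, 140], [161, 67], [130, 52], [136, 48]]
[2.5 4.2 6.5]
0.575 [[355, 227], [301, 227], [299, 173], [357, 173], [352, 213], [304, 213], [303, 165], [353, 165]]
0.585 [[355, 235], [301, 235], [300, 182], [357, 182], [352, 220], [304, 220], [304, 173], [353, 173]]
0.595 [[355, 243], [301, 243], [300, 190], [356, 190], [352, 227], [305, 227], [304, 180], [352, 180]]
(406.5, 244.0) (18.0, 13.0) [[ 0.437 -0.332  0.03 ]]
(393.5, 199.5) (19.0, 21.0) [[ 0.586 -0.29   0.03 ]]
(3.793891429901123, 181.2789306640625) (30.832088470458984, 10.06099796295166) [[0.644 1.09  0.03 ]]
```

View pics/c10.png

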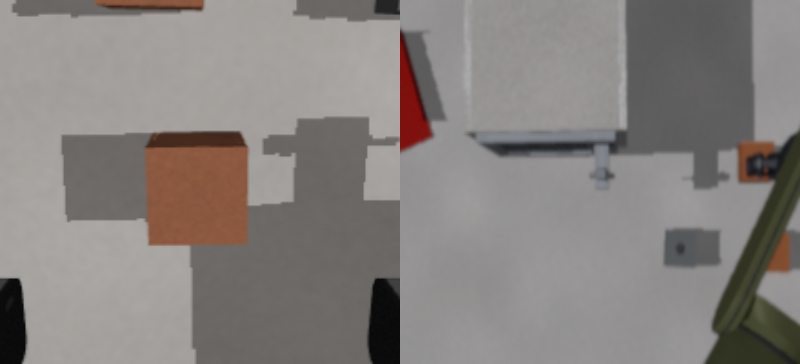

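The last view shows pot B upside down and flat at x≈.585, with A still inverted. The door is shut and the locked pin is on the bar. Handing in.

```bash
python3 -c "
from cell import r
print(r.finish_job())"
```

```text
the job is handed in; nothing more can be done
None
```

The job is handed in: the mesh door is shut, the linchpin is fully home with its ring locked down around the bar, and both pots I found stand upside down on their rims; the first had toppled onto its side and was set right, and the result of the judging was not shown.

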